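# Hang a lift-off gate leaf back on its tote stall

### The arm

A 6-joint arm with a two-finger parallel gripper is mounted at the origin on the work surface. World frame = base frame: x ahead of the robot, y to its left, z up, the work surface at z = 0. Lengths are in mm, angles in rad, forces in N, time in s.
With the tool pointing down it reaches from about 400 to 925 mm from the base axis. Payload 12.5 kg.
Tool frame: the origin (TCP) lies on the centre line of the jaws, within the pads' length; the fingertips stand 14 mm ahead of it and the grasp point (between the pads) lies 5 mm behind it; z points along the fingers, x is the direction in which the jaws open and shut, and the axes are right-handed (so a half turn about z gives the same grasp; the last joint's range is limited). The gripper opens to 95 mm and grips with 3 to 60 N. Pads are 20 mm wide; open, the fingers measure 119 mm over their backs; the gripper's body (75 mm by 180 mm) begins 59 mm behind the grasp point.
Start: joints at [1.079, 0.491, 1.559, -0, 1.092, -0.106], TCP at [235.172, 579.085, 228.661] pointing down, gripper open.
Joint ranges: [-3.1, 3.1], [-0.84, 2.19], [0.05, 2.79], [-1.13, 4.28], [0.06, 2.93], [-2.69, 2.69]. Speed limits (rad/s): [2.22, 2.22, 2.79, 3.14, 3.14, 3.14].

### API

Orientations are given as [roll, pitch, yaw] about the fixed x, y, z axes, in that order (R = Rz(yaw) Ry(pitch) Rx(roll)).
In Python, from cell import state, read_camera, job_done gives the robot as it stands.
- The arm moves only by the shell command python3 -m handwheel 'ROWS'. ROWS is JSON, a list of rows, each an object of numbers: "hand": the finger opening in m, from 0 to 0.0951; "x", "y", "z": the shift along the world's x, y, z in m; "spin": the turn about the world's z in units of 5 degrees (1.0 is 5 degrees). In form: [{"hand": .., "x": .., "y": .., "z": .., "spin": ..}, ...]. A call has 1 to 20 rows; each row is the pose to reach, as a shift and turn from the pose commanded when the call began; what a row does not reach only later rows make up. A row lasts 1/12 s, in which the tool goes at most 41.7 mm and 7.16 degrees, less where a joint would pass 70% of its speed; a pose out of reach is approached as far as the arm can. A call with a gripper value outside its range is refused whole. The fingers move at their own pace and stop on an object; the grip force is fixed at half the most. Time passes only in rows, so rows that repeat a pose let the fingers close. It gives the time, the measured TCP pose, the force and the opening at its end, in the units of the state.
- state(): the state, without advancing time (a new reading comes with each control period).
- read_camera(name): name is "side" or "top"; returns a dict with "img" (400x640x3 uint8, red, green, blue), "fx", "fy", "cx", "cy" (pixels), "D" ([k1, k2, p1, p2, k3] as OpenCV has them; the pictures are not rectified), "T" (4x4, takes a point from camera to world coordinates). Camera axes: x right, y down, z forward; pixel columns grow to the right and rows downward; lengths in mm; the calibration is good to about 2 mm. A picture is of the moment at which its call begins. There is no depth.
- job_done(): hands the job in, once; it reports no verdict.
The state is a dict: "t": time; "joints": joint angles; "qvel": joint speeds; "tau": joint torques, N m; "eef_pos": TCP position; "tcp_rot": TCP orientation; "ft_force": force on the tool from outside, world axes, zero at the start; "moment": the same for the moment, N m; "opening": opening from 0.0 (shut) to 1.0 (fully open).
Only numpy, scipy, OpenCV 4.12 (cv2) and the standard library are available. Lean on these libraries where they do the work, as an engineer would, in place of code of your own. Each camera call takes 0.05 s, during which the arm holds its last target. There are 200 camera calls.

### The job

The grey lift-off gate leaf is parked in the slanted rack under the tube rail. Take it out and hang it back on the tote stall: lower it gently, still held, so that both of its hinge sockets slip over the stall's two upright pintles together and it sits fully home, closed across the stall's front, then let go. Leave the other things on the bench where they are.

Things in the scene. Friction and masses are not known exactly. Their poses are not given: they have to be found in the camera images.
- leaf_centre (a point): Middle of the loose gate leaf, a flat grey panel 130 mm tall (its z, to the upper edge), 100 mm wide (its y), 10 mm thick (its x), 0.2 to 0.45 kg. It starts in the rack leaning 35 degrees from vertical, upper edge towards rack -x, lower edge in a slot 20 mm deep, resting on a 75 mm tall board; its upper 50 mm is free on both faces. Draw it out upwards in its own plane.
- leaf_socket (a point): Centre of the lower mouth of the leaf's lower socket; axes as the leaf's. Beyond the leaf's +y edge stand two steel tube sockets, 28 mm outside, 12 mm bore right through, 18 mm long, on one axis along the leaf's z, 70 mm from its middle (y +70, x 0), at 20 to 38 and 95 to 113 mm above the lower edge.
- leaf_grip (a point): A good place to grip the leaf: 18 mm below the upper edge (47 mm above the middle), 18 mm from the middle towards the sockets, on mid-thickness; fingers on the two faces, pointing down along the leaf (its -z). Gripped farther from the sockets it twists more in the fingers when they touch. Axes as the leaf's.
- stall: Fixed open-topped tote stall of sheet steel. Origin on the bench under the closed leaf's middle; x into the stall from its open front, y to its hinge side, z up. Hung and closed, the leaf's axes are parallel to these, lower edge 30 mm up. Hinge post inner face y +124, shutting post inner face y -84 mm, both 165 mm tall; walls behind them to 126 mm at most.
- stall_pintle (a point): Nominal seat of the lower socket's mouth (stall x 0, y +70, z 50 mm; axes as the stall's): top of the lower bracket. The next bracket is 75 mm higher on the same axis. Each has an upright pintle 9 mm thick, 20 mm tall, edge barely rounded. They sit on one strip clamped up to 9 mm either way along stall y from nominal; where is not told: find it by touch or sight.
- rack: Fixed parking rack, steel foot 150 x 240 mm. Origin on the bench under the slot's middle; slot floor 30 mm up; the leaf leans to rack -x.
- rack_rail (a point): Middle of the rack's tube rail, 28 mm thick, level along rack y, axis 200 mm above the bench, on posts at y -106 and +106 mm. It is above the leaf's upper edge, on its +x side: no room for a vertical gripper, but enough for one tilted in line with the leaf.
- stall_strip (a point): Nominal place, on the stall, of the steel strip that holds the brackets (stall y +104 mm, z 92 mm). Brackets, 22 mm wide in x and 6 mm thick, reach from it to 6 mm past the pintle axis. So bring the upright leaf in level from the open front, raised 24 to 45 mm above its seat, the lower socket passing under the upper bracket; then lower it.
- tote: Black open tote with balls, 110 x 160 x 75 mm, standing in the stall behind the closed leaf; origin centre of its underside. To be left alone.
- carton: Cardboard carton 80 x 60 x 50 mm on the bench, origin centre of its underside. To be left alone.
- tape: Upright-axis roll of tape, 90 mm diameter, 48 mm high, origin centre of its underside. To be left alone.
- scanner: Hand scanner standing upright, 115 mm high, origin centre of its foot. To be left alone.
- cup: White cup, 70 mm diameter, 90 mm high, origin centre of its underside. To be left alone.
- box2: Cardboard box 90 x 120 x 70 mm, origin centre of its underside. To be left alone.
- driver: Screwdriver lying on the bench, origin under its middle. To be left alone.
Things that resemble listed ones, but are neither listed nor needed, are in the scene too. What is shaped like the part that bears leaf_centre but orange is not meant.

How it is judged:
By the outcome, as a careful person would: the job done as asked, in the order asked, and still so for the second after the job is handed in, with the robot touching nothing.
It also fails if it takes over 56 s, if anything falls off the work surface, if the arm or the gripper's body presses on something with over 40 N, if the wrist force passes 120 N, or if a joint passes its speed limit or range.

## Working session

There is one attempt and no reset: what is moved stays moved. The work goes in short steps, Python scripts to look and compute and a shell command to move; the robot and the scene stay as the last step left them, time stands still between calls to the robot, and variables do not carry over. Pictures are saved under pics/ and viewed, about 8 in all and at most 12, crops included, and the job is handed in when it is done.

```bash
ls -la; mkdir -p pics; python3 - <<'E'
from cell import state, read_camera
import cv2,numpy as np
print(state())
for n in ("side","top"):
    c=read_camera(n); cv2.imwrite(f"pics/{n}0.png",c["img"][:,:,::-1])
    print(n,{k:(np.round(v,3).tolist() if k!='img' else 0) for k,v in c.items()})
    np.savez(f"{n}0.npz",**c)
E
python3 -m handwheel --help | head -40
```

```text
total 12
drwxr-xr-x  3 agent agent 4096 Dec  4 22:13 .
drwxr-xr-x 23 root  root  4096 Dec  4 22:13 ..
drwxr-xr-x  2 agent agent 4096 Dec  4 22:13 pics
{'t': 0.0, 'joints': array([ 1.07941535e+00,  4.91591340e-01,  1.55944377e+00,  4.92894651e-06,
        1.09169306e+00, -1.05576955e-01]), 'qvel': array([-0.0001929 ,  0.00058188,  0.00064517, -0.00080839, -0.00014837,
        0.00056324]), 'tau': array([-2.47695170e-03, -6.12673616e+01, -2.58168054e+01,  6.90575852e-02,
        4.84452350e-02, -1.20375644e-04]), 'eef_pos': array([235.04891764, 578.8769025 , 228.04394882]), 'tcp_rot': array([-3.14146864e+00,  1.12874016e-03,  1.18499010e+00]), 'ft_force': array([ 0.04056   , -0.52159037,  0.18898548]), 'moment': array([-0.01755177, -0.01128364,  0.0116053 ]), 'opening': 0.9978627839774898}
side {'img': 0, 'fx': 398.974, 'fy': 398.974, 'cx': 319.287, 'cy': 201.244, 'D': [-0.079, 0.0, 0.0, 0.0, 0.0], 'T': [[0.998, -0.058, 0.034, 445.409], [-0.063, -0.646, 0.761, -964.831], [-0.022, -0.761, -0.648, 997.45], [0.0, 0.0, 0.0, 1.0]]}
top {'img': 0, 'fx': 460.58, 'fy': 460.58, 'cx': 320.744, 'cy': 202.846, 'D': [-0.135, 0.0, 0.0, 0.0, 0.0], 'T': [[-0.03, -0.996, 0.079, 405.03], [-1.0, 0.03, -0.0, 16.024], [-0.002, -0.079, -0.997, 1504.269], [0.0, 0.0, 0.0, 1.0]]}invalid input: not JSON, or not a number
```

```bash
python3 - <<'E'
import cv2,numpy as np
a=cv2.imread('pics/side0.png');b=cv2.imread('pics/top0.png')
for n,i in(('a',a),('b',b)): cv2.imwrite(f'pics/{n}.png',cv2.resize(i,(800,500)))
E
```

```text
(no output)
```

View pics/a.png

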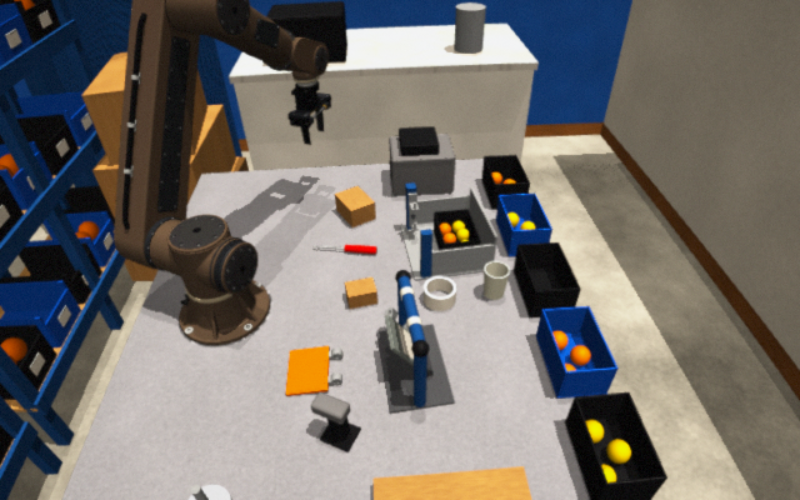

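View pics/b.png

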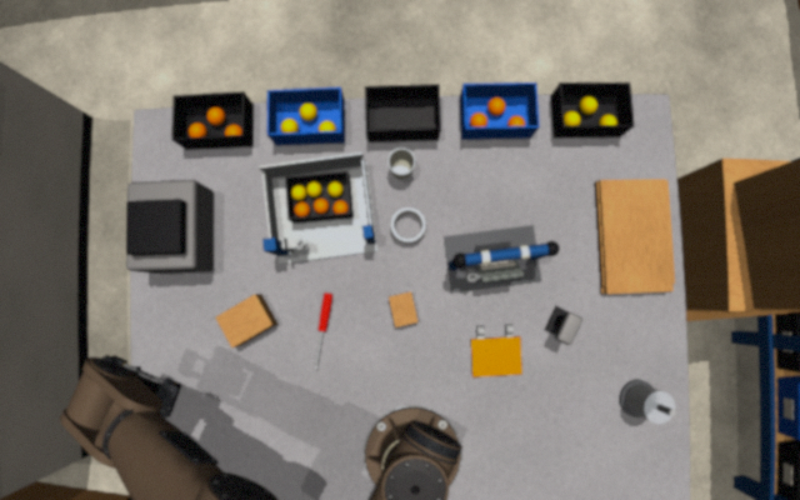

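```bash
cat > h.py <<'E'
import numpy as np, cv2
from cell import state, read_camera
def load(n): return dict(np.load(n))
def ray(c,u,v):
    K=np.array([[c['fx'],0,c['cx']],[0,c['fy'],c['cy']],[0,0,1.]])
    p=cv2.undistortPoints(np.array([[[u,v]]],float),K,c['D'].astype(float))[0,0]
    T=c['T']; return T[:3,3], T[:3,:3]@np.array([p[0],p[1],1.])
def atz(c,u,v,z):
    o,d=ray(c,u,v); return o+d*(z-o[2])/d[2]
def tri(cs,uvs):
    A=np.zeros((3,3));b=np.zeros(3)
    for c,(u,v) in zip(cs,uvs):
        o,d=ray(c,u,v);d=d/np.linalg.norm(d);P=np.eye(3)-np.outer(d,d);A+=P;b+=P@o
    X=np.linalg.solve(A,b)
    return X,[np.linalg.norm(np.cross(X-ray(c,*u)[0],ray(c,*u)[1]/np.linalg.norm(ray(c,*u)[1]))) for c,u in zip(cs,uvs)]
def proj(c,P):
    T=np.linalg.inv(c['T']);K=np.array([[c['fx'],0,c['cx']],[0,c['fy'],c['cy']],[0,0,1.]])
    return cv2.projectPoints(np.atleast_2d(P).astype(float),cv2.Rodrigues(T[:3,:3])[0],T[:3,3],K,c['D'].astype(float))[0][:,0]
def crop(c,x0,y0,x1,y1,s):
    im=cv2.resize(c['img'][y0:y1,x0:x1,::-1],None,fx=s,fy=s,interpolation=cv2.INTER_CUBIC)
    for x in range(-(-x0//10)*10,x1,10):
        cv2.line(im,((x-x0)*s,0),((x-x0)*s,6),(0,0,255),1)
        if x%20==0: cv2.putText(im,str(x),((x-x0)*s+2,14),0,.38,(0,0,255),1)
    for y in range(-(-y0//10)*10,y1,10):
        cv2.line(im,(0,(y-y0)*s),(6,(y-y0)*s),(0,0,255),1)
        if y%20==0: cv2.putText(im,str(y),(2,(y-y0)*s+12),0,.38,(0,0,255),1)
    return im
def mont(name,*ims):
    h=max(i.shape[0] for i in ims)
    m=np.hstack([cv2.copyMakeBorder(i,0,h-i.shape[0],0,4,0) for i in ims]); print(m.shape); cv2.imwrite(name,m)
E
python3 - <<'E'
from h import *
s=load('side0.npz');t=load('top0.npz')
mont('pics/rack.png',crop(s,300,210,368,330,5),crop(t,354,176,450,240,4))
mont('pics/stall.png',crop(s,320,140,400,225,5),crop(t,205,116,305,216,4))
E
```

```text
(600, 732, 3)
(425, 808, 3)
```

View pics/rack.png

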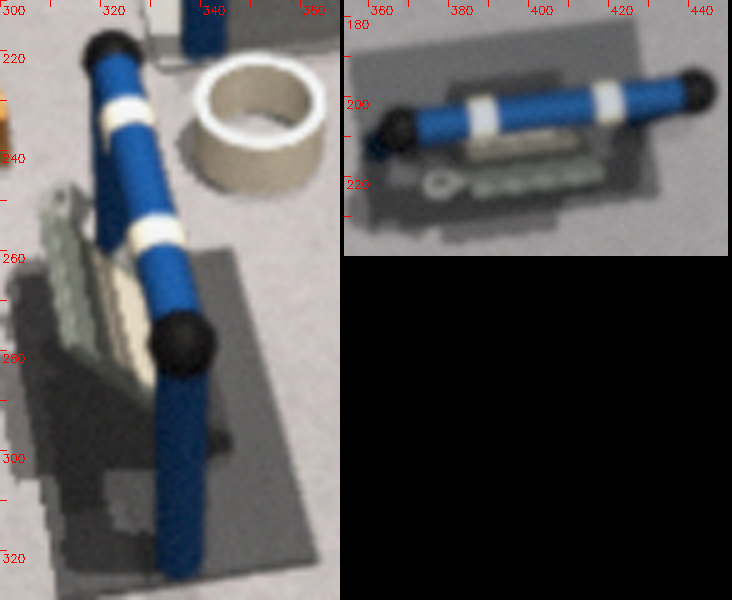

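View pics/stall.png

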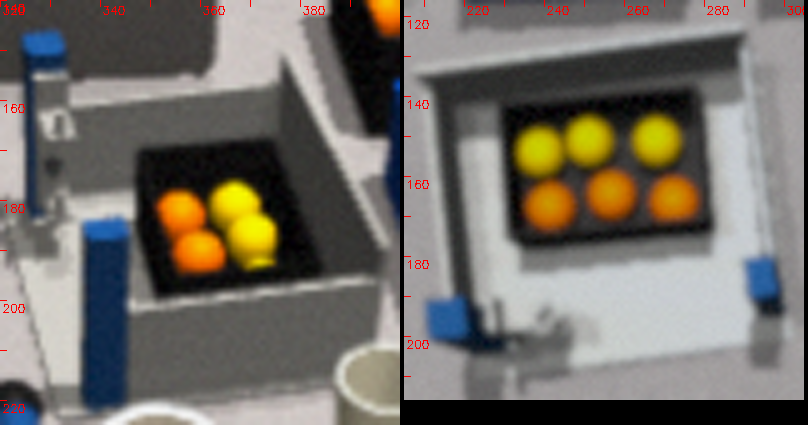

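```bash
python3 - <<'E'
from h import *
np.set_printoptions(precision=1,suppress=True)
s=load('side0.npz');t=load('top0.npz')
for n,a,b in [('rail+',(322.6,219.6),(368,208)),('rail-',(336,278.6),(441,198.5)),('socktop',(312.4,249),(378,221.5)),('hinge post',(328.8,149),(215.75,195.5)),('shut post',(341,186),(294.5,185.5)),
 ]:
    print(n,*tri([s,t],[a,b]))
def im(u,v,ox,x0,y0,sc): return ((u-ox)/sc+x0,(v)/sc+y0)
# foot corners in top z~4
for p in [(344,55),(636,20),(660,195),(362,232)]: print('foot',atz(t,*im(*p,344,354,176,4),6))
for p in [(340*1-105,250),(316,560),(60,598)]: print('footS',atz(s,*im(*p,0,300,210,5),6))
# leaf top edge in top image
for p in [(474,195),(604,178)]: print('leaf',atz(t,*im(*p,344,354,176,4),134))
# leaf near upper corner side
for p in [(45,215),(70,345)]: print('leafS',atz(s,*im(*p,0,300,210,5),134))
# stall walls
for p in [(420,78),(745,35)]: print('wall',atz(t,*im(*p,404,205,116,4),126))
E
```

```text
rail+ [ 490.1 -117.4  204.2] [np.float64(1.247695832906864), np.float64(1.2476958329067445)]
rail- [ 510.2 -330.   196.9] [np.float64(0.12395895808918832), np.float64(0.12395895808924987)]
socktop [ 454.8 -154.4  121.9] [np.float64(2.2332456050832468), np.float64(2.233245605083371)]
hinge post [543.9 325.9 157.4] [np.float64(1.373728507313679), np.float64(1.3737285073134882)]
shut post [566.1  91.5 159. ] [np.float64(1.4919197886923992), np.float64(1.4919197886925948)]
foot [562.8 -94.2   6. ]
foot [ 584.7 -336.6    6. ]
foot [ 440.  -349.6    6. ]
foot [ 417.9 -103.7    6. ]
footS [ 568.8 -105.3    6. ]
footS [ 588.1 -340.2    6. ]
footS [ 442.  -353.1    6. ]
leaf [ 441.6 -178.   134. ]
leaf [ 451.1 -276.4  134. ]
leafS [ 446.2 -180.5  134. ]
leafS [ 455.6 -276.6  134. ]
wall [731.7 352.9 126. ]
wall [755.9 101.8 126. ]
```

```bash
python3 -m handwheel '[{"hand":0.095,"x":0,"y":0,"z":0.6,"spin":0},{"hand":0.095,"z":0.6},{"hand":0.095,"z":0.6},{"hand":0.095,"z":0.6},{"hand":0.095,"z":0.6},{"hand":0.095,"z":0.6},{"hand":0.095,"z":0.6},{"hand":0.095,"z":0.6},{"hand":0.095,"z":0.6},{"hand":0.095,"z":0.6},{"hand":0.095,"z":0.6},{"hand":0.095,"z":0.6},{"hand":0.095,"z":0.6},{"hand":0.095,"z":0.6},{"hand":0.095,"z":0.6},{"hand":0.095,"z":0.6}]'; python3 -c "
from h import *;print(state()['joints'])"
```

```text
[ 1.07940410e+00  4.91530347e-01  1.55936343e+00 -2.04092367e-05
  1.09172452e+00 -1.05573369e-01]invalid input
```

```bash
python3 -m handwheel '[{"hand":0.095,"x":0,"y":0,"z":0.6,"spin":0},{"hand":0.095,"x":0,"y":0,"z":0.6,"spin":0},{"hand":0.095,"x":0,"y":0,"z":0.6,"spin":0},{"hand":0.095,"x":0,"y":0,"z":0.6,"spin":0},{"hand":0.095,"x":0,"y":0,"z":0.6,"spin":0},{"hand":0.095,"x":0,"y":0,"z":0.6,"spin":0},{"hand":0.095,"x":0,"y":0,"z":0.6,"spin":0},{"hand":0.095,"x":0,"y":0,"z":0.6,"spin":0},{"hand":0.095,"x":0,"y":0,"z":0.6,"spin":0},{"hand":0.095,"x":0,"y":0,"z":0.6,"spin":0},{"hand":0.095,"x":0,"y":0,"z":0.6,"spin":0},{"hand":0.095,"x":0,"y":0,"z":0.6,"spin":0},{"hand":0.095,"x":0,"y":0,"z":0.6,"spin":0},{"hand":0.095,"x":0,"y":0,"z":0.6,"spin":0},{"hand":0.095,"x":0,"y":0,"z":0.6,"spin":0},{"hand":0.095,"x":0,"y":0,"z":0.6,"spin":0}]'; python3 -c "
from h import *;print(state()['joints'])"
```

```text
t: 1.43
eef_pos: [219.7, 540.8, 753.6]
tcp_rot: [3.141, -0.019, 1.185]
ft_force: [-1.1, -0.3, 0.4]
opening: 1.0
[ 1.07086653  0.55181152  0.04761851  0.00335542  2.52346564 -0.11133844]
```

```bash
python3 -m handwheel '[{"hand":0.095,"x":0,"y":0,"z":0,"spin":0},{"hand":0.095,"x":0,"y":0,"z":0,"spin":0}]';  python3 -m handwheel '[{"hand":0.095,"x":0.15,"y":0.36,"z":0,"spin":0},{"hand":0.095,"x":0.15,"y":0.36,"z":0,"spin":0},{"hand":0.095,"x":0.15,"y":0.36,"z":0,"spin":0},{"hand":0.095,"x":0.15,"y":0.36,"z":0,"spin":0},{"hand":0.095,"x":0.15,"y":0.36,"z":0,"spin":0},{"hand":0.095,"x":0.15,"y":0.36,"z":0,"spin":0}]'; python3 -c "
from h import *;print(state()['joints'])"
```

```text
t: 1.6
eef_pos: [219.5, 540.6, 754.2]
tcp_rot: [3.141, -0.021, 1.185]
ft_force: [0.3, 0.3, -0.6]
opening: 0.996
t: 2.1
eef_pos: [269.4, 658.3, 650.0]
tcp_rot: [-3.142, -0.035, 1.185]
ft_force: [0.9, 0.2, 0.3]
opening: 1.001
[ 1.08838263  0.71370564  0.0486741   0.00475032  2.34436882 -0.09329182]
```

```bash
python3 -m handwheel '[{"hand":0.095,"x":0.632,"y":-0.577,"z":-0.31,"spin":-12.5},{"hand":0.095,"x":0.632,"y":-0.577,"z":-0.31,"spin":-12.5},{"hand":0.095,"x":0.632,"y":-0.577,"z":-0.31,"spin":-12.5},{"hand":0.095,"x":0.632,"y":-0.577,"z":-0.31,"spin":-12.5},{"hand":0.095,"x":0.632,"y":-0.577,"z":-0.31,"spin":-12.5},{"hand":0.095,"x":0.632,"y":-0.577,"z":-0.31,"spin":-12.5},{"hand":0.095,"x":0.632,"y":-0.577,"z":-0.31,"spin":-12.5},{"hand":0.095,"x":0.632,"y":-0.577,"z":-0.31,"spin":-12.5},{"hand":0.095,"x":0.632,"y":-0.577,"z":-0.31,"spin":-12.5},{"hand":0.095,"x":0.632,"y":-0.577,"z":-0.31,"spin":-12.5},{"hand":0.095,"x":0.632,"y":-0.577,"z":-0.31,"spin":-12.5},{"hand":0.095,"x":0.632,"y":-0.577,"z":-0.31,"spin":-12.5},{"hand":0.095,"x":0.632,"y":-0.577,"z":-0.31,"spin":-12.5},{"hand":0.095,"x":0.632,"y":-0.577,"z":-0.31,"spin":-12.5},{"hand":0.095,"x":0.632,"y":-0.577,"z":-0.31,"spin":-12.5},{"hand":0.095,"x":0.632,"y":-0.577,"z":-0.31,"spin":-12.5},{"hand":0.095,"x":0.632,"y":-0.577,"z":-0.31,"spin":-12.5},{"hand":0.095,"x":0.632,"y":-0.577,"z":-0.31,"spin":-12.5},{"hand":0.095,"x":0.632,"y":-0.577,"z":-0.31,"spin":-12.5},{"hand":0.095,"x":0.632,"y":-0.577,"z":-0.31,"spin":-12.5}]'; python3 -c "
from h import *;print(state()['joints'])"
python3 -m handwheel '[{"hand":0.095,"x":0.18,"y":0.017,"z":0.08,"spin":0}]'
python3 -m handwheel '[{"hand":0.095,"x":0.18,"y":0.017,"z":0.08,"spin":0}]'
python3 -m handwheel '[{"hand":0.095,"x":0.18,"y":0.017,"z":0.08,"spin":0}]'
python3 -m handwheel '[{"hand":0.095,"x":0.18,"y":0.017,"z":0.08,"spin":0}]'
python3 -c "
from h import *;print(state()['joints'])"
```

```text
t: 3.77
eef_pos: [833.2, 141.4, 375.6]
tcp_rot: [3.142, -0.037, 0.094]
ft_force: [0.6, 0.7, 0.2]
opening: 1.001
[ 9.00104838e-02  7.99399923e-01  6.00388890e-01  1.16877154e-04
  1.70489796e+00 -4.12245925e-03]
t: 3.85
eef_pos: [855.8, 138.5, 379.6]
tcp_rot: [3.14, -0.028, 0.089]
ft_force: [1.0, -0.2, -1.1]
opening: 0.995
t: 3.93
eef_pos: [872.5, 143.7, 391.3]
tcp_rot: [3.142, -0.035, 0.091]
ft_force: [1.0, -0.6, 0.6]
opening: 0.996
t: 4.02
eef_pos: [885.7, 145.8, 398.0]
tcp_rot: [-3.141, -0.049, 0.093]
ft_force: [0.9, 0.3, 1.2]
opening: 1.002
t: 4.1
eef_pos: [893.4, 145.2, 396.6]
tcp_rot: [-3.139, -0.064, 0.094]
ft_force: [3.1, -0.2, 15.4]
opening: 0.998
[ 0.08738579  1.03205225  0.04661106  0.0031058   1.99930953 -0.00509896]
```

```bash

python3 -m handwheel '[{"hand":0.095,"x":0.18,"y":0.017,"z":0.09,"spin":0}]' >/dev/null
python3 -m handwheel '[{"hand":0.095,"x":0.18,"y":0.017,"z":0.09,"spin":0}]' >/dev/null
python3 -m handwheel '[{"hand":0.095,"x":0.18,"y":0.017,"z":0.09,"spin":0}]' >/dev/null
python3 -m handwheel '[{"hand":0.095,"x":0.18,"y":0.017,"z":0.09,"spin":0}]' >/dev/null
python3 -m handwheel '[{"hand":0.095,"x":0.18,"y":0.017,"z":0.09,"spin":0}]'
python3 -m handwheel '[{"hand":0.095,"x":0.18,"y":0.017,"z":0.09,"spin":0}]' >/dev/null
python3 -m handwheel '[{"hand":0.095,"x":0.18,"y":0.017,"z":0.09,"spin":0}]' >/dev/null
python3 -m handwheel '[{"hand":0.095,"x":0.18,"y":0.017,"z":0.09,"spin":0}]' >/dev/null
python3 -m handwheel '[{"hand":0.095,"x":0.18,"y":0.017,"z":0.09,"spin":0}]' >/dev/null
python3 -m handwheel '[{"hand":0.095,"x":0.18,"y":0.017,"z":0.09,"spin":0}]'
python3 -m handwheel '[{"hand":0.095,"x":0.18,"y":0.017,"z":0.09,"spin":0}]' >/dev/null
python3 -m handwheel '[{"hand":0.095,"x":0.18,"y":0.017,"z":0.09,"spin":0}]' >/dev/null
python3 -m handwheel '[{"hand":0.095,"x":0.18,"y":0.017,"z":0.09,"spin":0}]' >/dev/null
python3 -m handwheel '[{"hand":0.095,"x":0.18,"y":0.017,"z":0.09,"spin":0}]' >/dev/null
python3 -m handwheel '[{"hand":0.095,"x":0.18,"y":0.017,"z":0.09,"spin":0}]'
python3 -c "
from h import *;print(state()['joints'])"
```

```text
t: 4.52
eef_pos: [922.6, 138.5, 412.1]
tcp_rot: [-3.132, -0.195, 0.093]
ft_force: [-0.5, 0.0, 0.1]
opening: 0.999
t: 4.93
eef_pos: [953.4, 133.7, 419.1]
tcp_rot: [-3.126, -0.313, 0.092]
ft_force: [0.6, 0.1, -0.1]
opening: 0.997
t: 5.35
eef_pos: [984.5, 130.4, 429.2]
tcp_rot: [-3.12, -0.436, 0.089]
ft_force: [-0.2, 0.1, -0.4]
opening: 1.002
[ 0.05594329  1.02122863  0.04841041  0.03597007  1.63663004 -0.02780892]
```

```bash

python3 -m handwheel '[{"hand":0.095,"x":0.18,"y":-0.04,"z":0.09,"spin":0}]' >/dev/null
python3 -m handwheel '[{"hand":0.095,"x":0.18,"y":-0.04,"z":0.09,"spin":0}]' >/dev/null
python3 -m handwheel '[{"hand":0.095,"x":0.18,"y":-0.04,"z":0.09,"spin":0}]' >/dev/null
python3 -m handwheel '[{"hand":0.095,"x":0.18,"y":-0.04,"z":0.09,"spin":0}]'
python3 -m handwheel '[{"hand":0.095,"x":0.18,"y":-0.04,"z":0.09,"spin":0}]'
python3 -m handwheel '[{"hand":0.095,"x":0.18,"y":-0.04,"z":0.09,"spin":0}]'
python3 -m handwheel '[{"hand":0.095,"x":-0.03,"y":0,"z":0,"spin":0}]'
```

```text
t: 5.68
eef_pos: [1011.7, 84.2, 439.4]
tcp_rot: [-3.118, -0.531, 0.086]
ft_force: [-0.2, -0.0, -0.5]
opening: 0.999
t: 5.77
eef_pos: [1018.2, 74.1, 441.9]
tcp_rot: [-3.118, -0.556, 0.085]
ft_force: [0.1, -0.3, -0.3]
opening: 0.997
t: 5.85
eef_pos: [1024.4, 64.6, 444.3]
tcp_rot: [-3.119, -0.579, 0.085]
ft_force: [0.1, -0.2, -0.1]
opening: 1.0
t: 5.93
eef_pos: [1015.9, 62.5, 440.8]
tcp_rot: [-3.118, -0.577, 0.083]
ft_force: [2.5, 0.7, -0.3]
opening: 0.998
```

```bash

python3 -m handwheel '[{"hand":0.095,"x":0.18,"y":-0.12,"z":0.09,"spin":0}]'
python3 -m handwheel '[{"hand":0.095,"x":0.18,"y":-0.12,"z":0.09,"spin":0}]'
python3 -m handwheel '[{"hand":0.095,"x":-0.03,"y":-0.02,"z":-0.03,"spin":0},{"hand":0.095,"x":-0.06,"y":-0.04,"z":-0.05,"spin":0}]'
python3 - <<'E'
from h import *
from scipy.spatial.transform import Rotation as R
np.set_printoptions(precision=3,suppress=True)
st=state();print(st['joints'],R.from_euler('xyz',st['tcp_rot']).as_matrix())
c=read_camera('side');np.savez('side1.npz',**c)
c=read_camera('top');np.savez('top1.npz',**c)
s=load('side1.npz');t=load('top1.npz')
# predicted leaf outline overlay: fit hypothesis
o=np.array([522,-221.]);yaw=np.radians(5.3);ex=np.array([np.cos(yaw),np.sin(yaw),0]);ey=np.array([-ex[1],ex[0],0]);ez=np.array([0,0,1.])
th=np.radians(35);lz=-np.sin(th)*ex+np.cos(th)*ez;lx=np.cos(th)*ex+np.sin(th)*ez
b=np.r_[o,30.]
def P(a,y,z): return b+lx*a+ey*y+lz*z
for c,n in((s,'s'),(t,'t')):
    im=c['img']
    X0=(300,235,350,305) if n=='s' else (358,185,448,240)
    k=8 if n=='s' else 4
    g=crop(c,*X0,k)
    if n=='t': g=crop(c,*X0,4)
    def dr(L,col):
        q=((proj(c,np.array(L))-np.array(X0[:2]))+.5)*k
        cv2.polylines(g,[q.astype(np.int32)],False,col,1)
    f=[P(-5,-50,130),P(-5,50,130),P(5,50,130),P(5,-50,130),P(-5,-50,130),P(-5,-50,70)]
    dr(f,(0,0,255))
    an=np.linspace(0,6.3,20)
    dr([P(14*np.cos(a),70+14*np.sin(a),113) for a in an],(0,255,255))
    rail=[b+ex*-22+ey*y+ez*170 for y in(-106,106)];dr(rail,(255,0,255))
    if n=='s': A=g
mont('pics/fit.png',A,g)
E
```

```text
t: 6.02
eef_pos: [1017.4, 48.1, 420.6]
tcp_rot: [-3.108, -0.527, 0.083]
ft_force: [4.2, 1.7, -18.9]
opening: 0.998
t: 6.1
eef_pos: [1031.6, 22.7, 436.5]
tcp_rot: [-3.115, -0.588, 0.083]
ft_force: [1.6, -0.8, -1.2]
opening: 1.001
t: 6.27
eef_pos: [1015.6, 3.1, 440.9]
tcp_rot: [-3.123, -0.631, 0.086]
ft_force: [1.3, 0.7, 1.9]
opening: 1.003
[-0.093  0.895  0.364  0.13   1.265 -0.185] [[ 0.804  0.097  0.586]
 [ 0.069 -0.995  0.069]
 [ 0.59  -0.015 -0.807]]
(560, 768, 3)
```

View pics/fit.png

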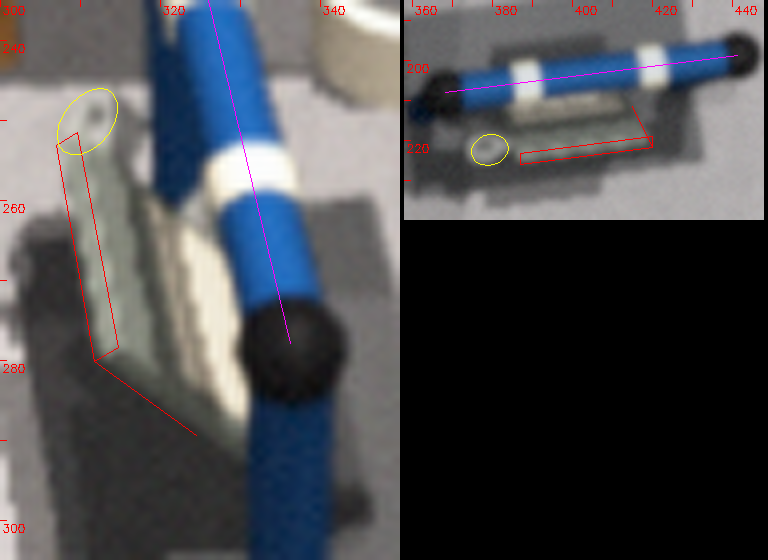

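```bash

python3 -m handwheel '[{"hand":0.05,"x":-0.61,"y":-0.19,"z":-0.06,"spin":0.1},{"hand":0.05,"x":-0.61,"y":-0.19,"z":-0.06,"spin":0.1},{"hand":0.05,"x":-0.61,"y":-0.19,"z":-0.06,"spin":0.1},{"hand":0.05,"x":-0.61,"y":-0.19,"z":-0.06,"spin":0.1},{"hand":0.05,"x":-0.61,"y":-0.19,"z":-0.06,"spin":0.1},{"hand":0.05,"x":-0.61,"y":-0.19,"z":-0.06,"spin":0.1},{"hand":0.05,"x":-0.61,"y":-0.19,"z":-0.06,"spin":0.1},{"hand":0.05,"x":-0.61,"y":-0.19,"z":-0.06,"spin":0.1},{"hand":0.05,"x":-0.61,"y":-0.19,"z":-0.06,"spin":0.1},{"hand":0.05,"x":-0.61,"y":-0.19,"z":-0.06,"spin":0.1},{"hand":0.05,"x":-0.61,"y":-0.19,"z":-0.06,"spin":0.1},{"hand":0.05,"x":-0.61,"y":-0.19,"z":-0.06,"spin":0.1},{"hand":0.05,"x":-0.61,"y":-0.19,"z":-0.06,"spin":0.1},{"hand":0.05,"x":-0.61,"y":-0.19,"z":-0.06,"spin":0.1},{"hand":0.05,"x":-0.61,"y":-0.19,"z":-0.06,"spin":0.1},{"hand":0.05,"x":-0.61,"y":-0.19,"z":-0.06,"spin":0.1},{"hand":0.05,"x":-0.61,"y":-0.19,"z":-0.06,"spin":0.1},{"hand":0.05,"x":-0.61,"y":-0.19,"z":-0.06,"spin":0.1}]'
python3 - <<'E'
from h import *
from scipy.spatial.transform import Rotation as R
np.set_printoptions(precision=3,suppress=True)
st=state();print(st['joints'],R.from_euler('xyz',st['tcp_rot']).as_matrix(),st['qvel'])
E
```

```text
t: 7.87
eef_pos: [404.9, -189.3, 381.1]
tcp_rot: [-3.134, -0.622, 0.099]
ft_force: [0.6, 0.4, 0.1]
opening: 0.525
[-0.88  -0.077  2.024  0.652  0.933 -1.309] [[ 0.809  0.103  0.579]
 [ 0.08  -0.995  0.065]
 [ 0.583 -0.006 -0.813]] [ 0.077  0.033  0.007 -0.005 -0.027  0.046]
```

```bash

python3 -m handwheel '[{"hand":0.05,"x":-0.007,"y":-0.025,"z":-0.04,"spin":0},{"hand":0.05,"x":-0.007,"y":-0.025,"z":-0.08,"spin":0},{"hand":0.05,"x":-0.007,"y":-0.025,"z":-0.12,"spin":0},{"hand":0.05,"x":-0.007,"y":-0.025,"z":-0.15,"spin":0},{"hand":0.05,"x":-0.007,"y":-0.025,"z":-0.172,"spin":0},{"hand":0.05,"x":-0.007,"y":-0.025,"z":-0.172,"spin":0},{"hand":0.05,"x":-0.007,"y":-0.025,"z":-0.172,"spin":0}]'
python3 - <<'E'
from h import *
from scipy.spatial.transform import Rotation as R
np.set_printoptions(precision=3,suppress=True)
st=state();Rm=R.from_euler('xyz',st['tcp_rot']).as_matrix();print(st['eef_pos'],st['joints'],Rm)
s=read_camera('side');t=read_camera('top')
tcp=st['eef_pos']
ims=[]
for c,X0 in((s,(270,200,350,300)),(t,(345,180,435,260))):
    g=crop(c,*X0,5 if c is s else 4);k=5 if c is s else 4
    for d,col in((14,(0,0,255)),(14+105,(0,255,255))):
        for xx in (-25,0,25):
            q=(proj(c,tcp+Rm[:,2]*d+Rm[:,0]*xx)[0]-np.array(X0[:2])+.5)*k
            cv2.circle(g,tuple(int(v) for v in q),2,col,-1)
    ims.append(g)
mont('pics/pre.png',*ims)
E
```

```text
t: 8.45
eef_pos: [398.8, -211.1, 203.8]
tcp_rot: [-3.123, -0.616, 0.098]
ft_force: [0.1, -0.3, 0.1]
opening: 0.522
[ 398.787 -211.143  203.836] [-0.937  0.213  2.29   1.093  0.606 -1.959] [[ 0.812  0.109  0.573]
 [ 0.08  -0.994  0.075]
 [ 0.577 -0.015 -0.816]]
(500, 768, 3)
```

View pics/pre.png

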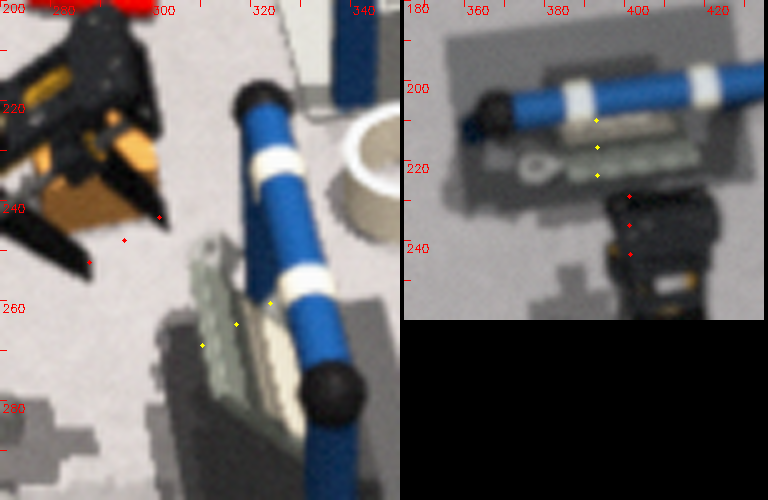

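```bash

python3 -m handwheel '[{"hand":0.05,"x":0.018,"y":0.001,"z":-0.024,"spin":0},{"hand":0.05,"x":0.036,"y":0.002,"z":-0.048,"spin":0},{"hand":0.05,"x":0.048,"y":0.003,"z":-0.065,"spin":0},{"hand":0.05,"x":0.062,"y":0.004,"z":-0.085,"spin":0},{"hand":0.05,"x":0.062,"y":0.004,"z":-0.085,"spin":0},{"hand":0.05,"x":0.062,"y":0.004,"z":-0.085,"spin":0}]'
python3 - <<'E'
from h import *
from scipy.spatial.transform import Rotation as R
np.set_printoptions(precision=3,suppress=True)
st=state();print(st['joints'],R.from_euler('xyz',st['tcp_rot']).as_matrix())
s=read_camera('side');t=read_camera('top')
mont('pics/atgrip.png',crop(s,270,200,350,300,5),crop(t,345,180,435,260,4))
E
```

```text
t: 9.05
eef_pos: [459.0, -204.8, 118.5]
tcp_rot: [-3.121, -0.615, 0.097]
ft_force: [-0.3, 0.4, -0.1]
opening: 0.525
[-0.797  0.454  2.286  1.567  0.482 -2.368] [[ 0.813  0.109  0.572]
 [ 0.079 -0.994  0.077]
 [ 0.577 -0.017 -0.816]]
(500, 768, 3)
```

View pics/atgrip.png

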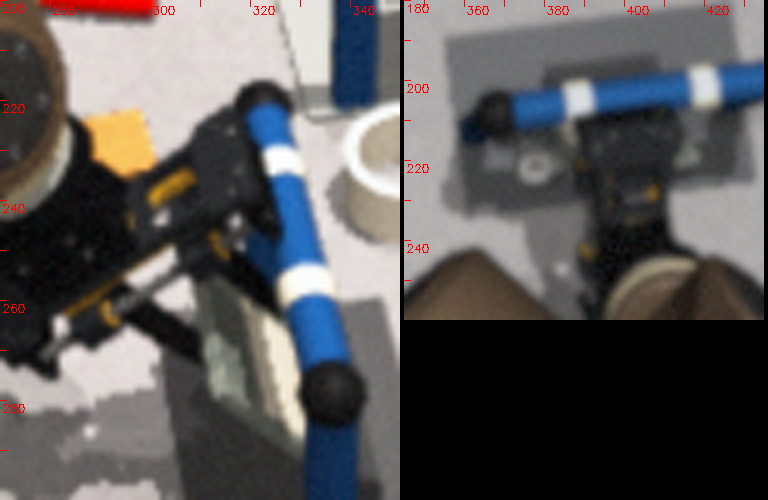

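```bash

python3 -m handwheel '[{"hand":0.0,"x":0,"y":0,"z":0,"spin":0},{"hand":0.0,"x":0,"y":0,"z":0,"spin":0},{"hand":0.0,"x":0,"y":0,"z":0,"spin":0},{"hand":0.0,"x":0,"y":0,"z":0,"spin":0},{"hand":0.0,"x":0,"y":0,"z":0,"spin":0},{"hand":0.0,"x":0,"y":0,"z":0,"spin":0}]'
python3 -c "
from h import *;st=state();print(st['moment'],st['joints'])"
```

```text
t: 9.65
eef_pos: [457.6, -204.5, 117.5]
tcp_rot: [-3.119, -0.614, 0.095]
ft_force: [-0.3, 0.2, 0.0]
opening: 0.162
[-0.11276601  0.37163962  0.01642399] [-0.7985996   0.45459201  2.28908966  1.5706873   0.48072878 -2.37229924]
```

```bash

python3 -m handwheel '[{"hand":0.0,"x":0,"y":0,"z":0,"spin":0},{"hand":0.0,"x":0,"y":0,"z":0,"spin":0},{"hand":0.0,"x":0,"y":0,"z":0,"spin":0}]'
```

```text
t: 9.9
eef_pos: [458.3, -204.4, 117.9]
tcp_rot: [-3.12, -0.615, 0.096]
ft_force: [4.9, 2.2, 4.8]
opening: 0.104
```

```bash

python3 -m handwheel '[{"hand":0.0,"x":-0.006,"y":-0.0006,"z":0.008,"spin":0},{"hand":0.0,"x":-0.011,"y":-0.001,"z":0.016,"spin":0},{"hand":0.0,"x":-0.017,"y":-0.0015,"z":0.025,"spin":0},{"hand":0.0,"x":-0.023,"y":-0.002,"z":0.033,"spin":0},{"hand":0.0,"x":-0.029,"y":-0.0025,"z":0.041,"spin":0}]'
python3 -m handwheel '[{"hand":0.0,"x":-0.011,"y":-0.001,"z":0.016,"spin":0},{"hand":0.0,"x":-0.023,"y":-0.002,"z":0.033,"spin":0},{"hand":0.0,"x":-0.034,"y":-0.003,"z":0.049,"spin":0},{"hand":0.0,"x":-0.045,"y":-0.004,"z":0.065,"spin":0},{"hand":0.0,"x":-0.05,"y":-0.004,"z":0.08,"spin":0},{"hand":0.0,"x":-0.05,"y":-0.004,"z":0.115,"spin":0},{"hand":0.0,"x":-0.05,"y":-0.004,"z":0.15,"spin":0},{"hand":0.0,"x":-0.05,"y":-0.004,"z":0.185,"spin":0}]'
python3 - <<'E'
from h import *
from scipy.spatial.transform import Rotation as R
np.set_printoptions(precision=3,suppress=True)
st=state();print(st['joints'],R.from_euler('xyz',st['tcp_rot']).as_matrix())
E
```

```text
t: 10.32
eef_pos: [429.0, -206.9, 158.9]
tcp_rot: [-3.119, -0.614, 0.095]
ft_force: [10.0, 0.4, -2.6]
opening: 0.106
t: 10.98
eef_pos: [377.6, -210.5, 344.1]
tcp_rot: [-3.118, -0.611, 0.093]
ft_force: [0.8, -0.9, -2.9]
opening: 0.103
[-0.987 -0.043  2.093  0.701  0.929 -1.473] [[ 0.816  0.106  0.569]
 [ 0.076 -0.994  0.076]
 [ 0.573 -0.019 -0.819]]
```

```bash
cat > kin.py <<'E'
import numpy as np
from scipy.spatial.transform import Rotation as R
from scipy.optimize import least_squares
RY=lambda a:R.from_euler('y',a).as_matrix();RZ=lambda a:R.from_euler('z',a).as_matrix()
D=[([1.07941,.49159,1.55944,0,1.09169,-.10558],[235.05,578.88,228.04],[-3.14147,.00113,1.18499]),
([1.0709,.5518,.0476,.0034,2.5235,-.1113],[219.7,540.8,753.6],[3.141,-.019,1.185]),
([.0900,.7994,.60039,.0001,1.7049,-.0041],[833.2,141.4,375.6],[3.142,-.037,.094]),
([.05594,1.02123,.04841,.03597,1.63663,-.02781],[984.5,130.4,429.2],[-3.12,-.436,.089]),
([-.093,.895,.364,.13,1.265,-.185],[1015.6,3.1,440.9],[-3.123,-.631,.086]),
([-.88,-.077,2.024,.652,.933,-1.309],[404.9,-189.3,381.1],[-3.134,-.622,.099]),
([-.797,.454,2.286,1.567,.482,-2.368],[459,-204.8,118.5],[-3.121,-.615,.097]),
([-.987,-.043,2.093,.701,.929,-1.473],[377.6,-210.5,344.1],[-3.118,-.611,.093])]
def fk(q,P,s):
    a1,d,H,a2,e,a3,L=P
    R3=RZ(q[0])@RY(q[1]+q[2]);Rt=R3@RZ(s*q[3])@RY(q[4])@RZ(q[5]+np.pi)
    p=RZ(q[0])@np.array([a1,d,H])+RZ(q[0])@RY(q[1])@[0,0,a2]+R3@[e,0,a3]+Rt@[0,0,L]
    return p,Rt
def fit(s=1):
    f=lambda P:np.concatenate([fk(q,P,s)[0]-p for q,p,_ in D])
    r=least_squares(f,[0,60,200,550,0,450,260]);return r.x,r.fun
E
python3 - <<'E'
from kin import *
np.set_printoptions(precision=2,suppress=True)
for s in(1,-1):
    P,res=fit(s);print(s,P,abs(res).max())
    print([np.degrees(np.linalg.norm((R.from_matrix(fk(q,P,s)[1]).inv()*R.from_euler('xyz',r)).as_rotvec())).round(2) for q,p,r in D])
E
```

```text
1 [  0.17  65.8  196.91 586.61  43.13 410.97 257.83] 0.27433258112137926
[np.float64(0.0), np.float64(0.03), np.float64(0.03), np.float64(0.02), np.float64(0.04), np.float64(0.04), np.float64(0.06), np.float64(0.04)]
-1 [ 62.31 114.99 -81.71 614.31  30.41 400.88 -16.3 ] 87.06970830216028
[np.float64(0.0), np.float64(0.38), np.float64(0.04), np.float64(4.1), np.float64(14.89), np.float64(74.71), np.float64(179.58), np.float64(80.37)]
```

```bash
cat > sim.py <<'E'
from kin import *
P,_=fit(1)
lo=np.array([-3.1,-.84,.05,-1.13,.06,-2.69]);hi=np.array([3.1,2.19,2.79,4.28,2.93,2.69])
def ik(q0,p,Rt,w,n=None):
    def f(q):
        pp,RR=fk(q,P,1); return np.r_[(p-pp),w*R.from_matrix(Rt@RR.T).as_rotvec()]
    q0=np.clip(q0,lo+1e-6,hi-1e-6)
    return least_squares(f,q0,bounds=(lo,hi),max_nfev=n or 60)
def step(q,push,w,n=None):
    p,Rt=fk(q,P,1); push=np.asarray(push,float);push*=41.7/np.linalg.norm(push)
    return ik(q,p+push,Rt,w,n).x
tilt=lambda q:np.degrees(np.arccos(-fk(q,P,1)[1][2,2]))
E
python3 - <<'E'
from sim import *
q=np.array([.05594,1.02123,.05001,.03597,1.63663,-.02781])
for w in(100,200,400,800):
    a=step(q,[.18,.017,.09],w); print(w,np.radians(tilt(a)-tilt(q)),fk(a,P,1)[0]-fk(q,P,1)[0],'obs .0245, dp~(6.2,-.7,2)')
E
```

```text
100 0.14052539239149223 [32.35731333  2.88656098 16.04079847] obs .0245, dp~(6.2,-.7,2)
200 0.10086957082069258 [23.40632903  1.72586656 11.29568117] obs .0245, dp~(6.2,-.7,2)
400 0.047440047574175775 [11.32125834  0.15879694  4.88383254] obs .0245, dp~(6.2,-.7,2)
800 0.015199474139145719 [ 4.02306122 -0.78760834  1.021398  ] obs .0245, dp~(6.2,-.7,2)
```

```bash
cat > search.py <<'E'
from sim import *
import sys
rng=np.random.default_rng(int(sys.argv[1]))
st=([-.987,-.043,2.093,.701,.929,-1.473]);_,R0=fk(st,P,1)
out=[]
import time;t0=time.time()
while time.time()-t0<100:
    b=rng.uniform(-np.pi,np.pi);phi=rng.uniform(-.7,.7);r=rng.uniform(350,1050);z=rng.uniform(230,900)
    Rt=RZ(b)@R0; p=np.array([r*np.cos(phi),r*np.sin(phi),z])
    s=ik(rng.uniform(lo,hi)*.5+.5*np.array([phi,.5,1.5,0,1.,0]),p,Rt,600)
    q=s.x; res=fk(q,P,1)
    if np.linalg.norm(p-res[0])>80 or tilt(q)<30: continue
    d=rng.normal(size=3)
    # push several single-row calls
    a=q.copy();t=tilt(a)
    for k in range(3): a=step(a,d,600,12)
    pp=fk(a,P,1)[0]
    if pp[2]<220 or np.hypot(*pp[:2])<330: continue
    out.append((tilt(a)-t,q,d/np.linalg.norm(d),res[0],b,np.ptp([0,0])))
out.sort(key=lambda o:o[0]); print(len(out))
np.set_printoptions(precision=2,suppress=True)
for o in out[:5]: print(round(o[0],2),'q',o[1],'d',o[2],'p',o[3],'b',round(np.degrees(o[4])))
E
(for i in 1 2 3 4; do OMP_NUM_THREADS=1 python3 search.py $i > s$i.txt & done; wait); cat s*.txt; nproc
```

```text
493
-2.19 q [ 0.31  1.16  0.05 -0.29  2.5   2.69] d [ 0.71 -0.07  0.7 ] p [749.82 265.12 328.85] b -153
-1.45 q [ 0.27  1.1   0.05  0.3   2.62 -2.69] d [ 0.97 -0.03  0.24] p [707.98 301.7  386.61] b -177
-1.37 q [ 0.59  0.86  0.11 -0.34  2.77  2.69] d [0.44 0.32 0.84] p [528.37 397.16 568.36] b -143
-1.36 q [ 2.74 -0.84  0.4  -1.13  2.84 -0.65] d [-0.83 -0.06 -0.56] p [ 403.91 -168.73  770.02] b 120
-1.3 q [-0.77  0.29  0.51 -0.61  2.89  2.37] d [ 0.86 -0.29  0.42] p [ 270.65 -224.61  802.15] b 142
489
-2.69 q [ 3.02 -0.84  0.05  2.49  2.08  0.91] d [-0.56 -0.12 -0.82] p [ 702.7  -292.2   692.52] b -88
-2.06 q [ 0.18  1.09  0.26  0.28  2.35 -2.62] d [0.75 0.33 0.57] p [758.55 257.84 302.72] b 163
-2.02 q [-0.52  1.25  0.05  0.29  2.39 -2.61] d [ 0.27 -0.72  0.63] p [ 774.13 -314.58  237.48] b 123
-1.7 q [-0.65  1.05  0.05 -0.54  2.49  2.25] d [ 0.49 -0.59  0.65] p [ 606.28 -482.08  421.05] b 167
-1.7 q [-0.36  1.08  0.14 -0.34  2.47  2.59] d [ 0.36 -0.63  0.69] p [ 733.21 -265.44  365.04] b 173
511
-2.53 q [ 3.1  -0.67  0.48  1.55  2.56  0.37] d [-0.62  0.73  0.29] p [ 345.78 -221.16
[... 225 characters left out ...]
[-0.45  0.99  0.42  0.38  2.24 -2.41] d [ 0.67 -0.08  0.73] p [ 760.5  -206.33  332.71] b 116
-1.12 q [ 0.49  0.95  0.05  0.29  2.73 -2.67] d [ 0.95  0.3  -0.03] p [574.23 414.1  513.3 ] b -171
506
-2.67 q [ 2.83 -0.84  0.05  2.29  2.35  1.32] d [ 0.12 -0.09 -0.99] p [ 560.8  -392.22  695.17] b -135
-2.58 q [-0.12  1.19  0.05  0.3   2.46 -2.6 ] d [ 0.92 -0.33  0.23] p [817.69  16.27 291.67] b 147
-2.14 q [-0.55  1.1   0.05  0.3   2.59 -2.69] d [ 0.71 -0.3   0.63] p [ 709.42 -313.82  384.45] b 135
-2.13 q [ 0.53  1.1   0.05 -0.34  2.6   2.69] d [ 0.96  0.28 -0.09] p [652.83 403.2  382.56] b -151
-1.78 q [ 0.53  0.42  0.23 -1.13  2.71  1.45] d [0.37 0.28 0.89] p [378.74 186.31 816.94] b -116
4
```

```bash
cat > plan.py <<'E'
from sim import *
np.set_printoptions(precision=2,suppress=True)
_,R0=fk([-.987,-.043,2.093,.701,.929,-1.473],P,1)
def tv(Rt,b): # tilt vector in unspun frame
    return np.degrees((RZ(-np.radians(b))@Rt)[:2,2])
for b in (148,152,156,160):
  for z in (300,):
    Rt=RZ(np.radians(b))@R0
    p=np.array([800,20,z]);q=ik([-.1,1.1,.2,.3,2.4,-2.5],p,Rt,600).x
    print('b',b,q,fk(q,P,1)[0],tv(fk(q,P,1)[1],b))
    for k in range(24):
        d=np.array([.95,-.08,.3]); q=step(q,d,600,30)
        if k%4==3: print(k,q,fk(q,P,1)[0],tv(fk(q,P,1)[1],b),tilt(q).round(1))
E
python3 plan.py
```

```text
b 148 [-0.11  1.1   0.25  0.25  2.36 -2.67] [800.  20. 300.] [32.56  4.41]
3 [-0.12  1.17  0.05  0.29  2.42 -2.63] [823.68  13.45 303.9 ] [30.09  1.94] 31.8
7 [-0.13  1.17  0.05  0.3   2.35 -2.63] [838.72   8.67 303.48] [27.09 -0.87] 28.2
11 [-0.14  1.16  0.05  0.31  2.28 -2.63] [855.89   4.91 302.67] [23.73 -3.79] 24.8
15 [-0.15  1.15  0.05  0.31  2.2  -2.63] [875.18   1.94 301.72] [20.01 -6.82] 21.6
19 [-0.15  1.15  0.05  0.32  2.11 -2.63] [896.47  -0.44 300.88] [15.96 -9.9 ] 19.1
23 [-0.16  1.15  0.05  0.33  2.02 -2.63] [919.58  -2.4  300.34] [ 11.62 -13.  ] 17.7
b 152 [-0.1   1.18  0.05  0.25  2.49 -2.69] [807.74  24.06 303.61] [32.87  4.2 ]
3 [-0.11  1.17  0.05  0.26  2.43 -2.69] [820.28  17.49 304.09] [30.14  1.72] 31.8
7 [-0.12  1.17  0.05  0.27  2.37 -2.69] [834.89  11.98 303.74] [27.04 -0.86] 28.2
11 [-0.13  1.16  0.05  0.27  2.29 -2.69] [851.62   7.36 302.87] [23.56 -3.52] 24.6
15 [-0.14  1.15  0.05  0.28  2.22 -2.69] [870.46   3.5  301.78] [19.71 -6.25] 21.2
19 [-0.14  1.15  0.05  0.29  2.13 -2.69] [891.33   0.25 300.72] [15.52 -9.01] 18.3
23 [-0.15  1.15  0.05  0.29  2.04
[... 511 characters left out ...]
  11.91 303.68] [16.02 -9.89] 19.2
23 [-0.14  1.15  0.05  0.3   2.06 -2.69] [908.71   8.27 302.66] [ 11.44 -12.43] 17.1
b 160 [-0.06  1.18  0.05  0.27  2.52 -2.69] [800.03  61.45 311.34] [34.15  1.08]
3 [-0.07  1.17  0.05  0.28  2.46 -2.69] [812.26  51.08 311.67] [31.42 -1.31] 33.3
7 [-0.09  1.16  0.05  0.28  2.4  -2.69] [826.37  42.31 311.09] [28.29 -3.7 ] 29.9
11 [-0.1   1.15  0.05  0.29  2.33 -2.69] [842.46  34.92 309.93] [24.76 -6.1 ] 26.4
15 [-0.11  1.15  0.05  0.3   2.25 -2.69] [860.59  28.69 308.47] [20.84 -8.49] 23.1
19 [-0.12  1.15  0.05  0.31  2.17 -2.69] [880.74  23.41 306.99] [ 16.54 -10.85] 20.2
23 [-0.13  1.14  0.05  0.31  2.09 -2.69] [902.78  18.92 305.72] [ 11.9  -13.17] 18.0
```

```bash

python3 -m handwheel '[{"hand":0,"x":0.02,"y":0.01,"z":0.015,"spin":1.4},{"hand":0,"x":0.04,"y":0.02,"z":0.03,"spin":2.8},{"hand":0,"x":0.06,"y":0.03,"z":0.045,"spin":4.2},{"hand":0,"x":0.08,"y":0.04,"z":0.06,"spin":5.6},{"hand":0,"x":0.1,"y":0.05,"z":0.07,"spin":7},{"hand":0,"x":0.12,"y":0.06,"z":0.08,"spin":8.4},{"hand":0,"x":0.14,"y":0.07,"z":0.08,"spin":9.8},{"hand":0,"x":0.16,"y":0.08,"z":0.08,"spin":11.2},{"hand":0,"x":0.18,"y":0.09,"z":0.08,"spin":12.6},{"hand":0,"x":0.2,"y":0.1,"z":0.08,"spin":14},{"hand":0,"x":0.22,"y":0.11,"z":0.08,"spin":15.4},{"hand":0,"x":0.24,"y":0.13,"z":0.08,"spin":16.8},{"hand":0,"x":0.26,"y":0.15,"z":0.07,"spin":18.2},{"hand":0,"x":0.28,"y":0.17,"z":0.06,"spin":19.6},{"hand":0,"x":0.3,"y":0.19,"z":0.04,"spin":21},{"hand":0,"x":0.32,"y":0.2,"z":0.02,"spin":22.4},{"hand":0,"x":0.35,"y":0.21,"z":0,"spin":23.8},{"hand":0,"x":0.38,"y":0.22,"z":-0.01,"spin":25.2},{"hand":0,"x":0.4,"y":0.23,"z":-0.02,"spin":26.6},{"hand":0,"x":0.42,"y":0.23,"z":-0.03,"spin":28}]'
python3 - <<'E'
from sim import *
from cell import state
np.set_printoptions(precision=2,suppress=True)
s=state();print(s['joints'],tilt(s['joints']),RZ(-s['tcp_rot'][2])@R.from_euler('xyz',s['tcp_rot']).as_matrix(),s['ft_force'],s['moment'])
E
```

```text
t: 12.65
eef_pos: [796.5, 21.5, 312.0]
tcp_rot: [-3.118, -0.616, 2.521]
ft_force: [1.0, -1.1, -3.3]
opening: 0.1
[-0.14  1.05  0.34  0.34  2.3  -2.51] 35.3013807329333 [[ 0.82  0.01  0.58]
 [ 0.   -1.    0.02]
 [ 0.58 -0.02 -0.82]] [ 1.04 -1.1  -3.29] [-0.34 -0.61  0.01]
```

```bash

python3 -m handwheel '[{"hand":0,"x":0.03,"y":0,"z":0.005,"spin":1}]' >/dev/null
python3 -m handwheel '[{"hand":0,"x":0.19,"y":-0.016,"z":0.06,"spin":0}]' >/dev/null
python3 -m handwheel '[{"hand":0,"x":0.19,"y":-0.016,"z":0.06,"spin":0}]' >/dev/null
python3 -m handwheel '[{"hand":0,"x":0.19,"y":-0.016,"z":0.06,"spin":0}]' >/dev/null
python3 -m handwheel '[{"hand":0,"x":0.19,"y":-0.016,"z":0.06,"spin":0}]' >/dev/null
python3 -m handwheel '[{"hand":0,"x":0.19,"y":-0.016,"z":0.06,"spin":0}]' 
python3 -m handwheel '[{"hand":0,"x":0.19,"y":-0.016,"z":0.06,"spin":0}]' >/dev/null
python3 -m handwheel '[{"hand":0,"x":0.19,"y":-0.016,"z":0.06,"spin":0}]' >/dev/null
python3 -m handwheel '[{"hand":0,"x":0.19,"y":-0.016,"z":0.06,"spin":0}]' >/dev/null
python3 -m handwheel '[{"hand":0,"x":0.19,"y":-0.016,"z":0.06,"spin":0}]' >/dev/null
python3 -m handwheel '[{"hand":0,"x":0.19,"y":-0.016,"z":0.06,"spin":0}]' 
python3 - <<'E'
from sim import *
from cell import state
np.set_printoptions(precision=2,suppress=True)
s=state();print(s['joints'],tilt(s['joints']),np.degrees(R.from_euler('xyz',s['tcp_rot']).as_matrix().T[:2,:].dot([0,0,1])),s['moment'])
E
```

```text
t: 13.15
eef_pos: [832.0, 14.0, 318.9]
tcp_rot: [3.095, -0.538, 2.564]
ft_force: [0.6, 0.4, -3.2]
opening: 0.104
t: 13.57
eef_pos: [853.4, 11.6, 314.2]
tcp_rot: [3.033, -0.469, 2.557]
ft_force: [0.1, 0.4, -3.9]
opening: 0.105
[-0.15  1.15  0.05  0.39  2.29 -2.47] 27.518975667932764 [25.88  5.56] [-0.41 -0.3  -0.02]
```

```bash

python3 -m handwheel '[{"hand":0,"x":0.19,"y":-0.016,"z":0.06,"spin":1}]' >/dev/null
python3 -m handwheel '[{"hand":0,"x":0.19,"y":-0.016,"z":0.06,"spin":1}]' >/dev/null
python3 -m handwheel '[{"hand":0,"x":0.19,"y":-0.016,"z":0.06,"spin":0}]' >/dev/null
python3 -m handwheel '[{"hand":0,"x":0.19,"y":-0.016,"z":0.06,"spin":0}]' >/dev/null
python3 -m handwheel '[{"hand":0,"x":0.19,"y":-0.016,"z":0.06,"spin":0}]' >/dev/null
python3 -m handwheel '[{"hand":0,"x":0.19,"y":-0.016,"z":0.06,"spin":0}]' >/dev/null
python3 -m handwheel '[{"hand":0,"x":0.19,"y":-0.016,"z":0.06,"spin":0}]' >/dev/null
python3 -m handwheel '[{"hand":0,"x":0.19,"y":-0.016,"z":0.06,"spin":0}]' >/dev/null
python3 -m handwheel '[{"hand":0,"x":0.19,"y":-0.016,"z":0.06,"spin":0}]' 
python3 - <<'E'
from sim import *
from cell import state
np.set_printoptions(precision=2,suppress=True)
s=state();q=s['joints'];print(q,tilt(q),np.degrees(R.from_euler('xyz',s['tcp_rot']).as_matrix()[2,:2]),s['moment'])
# predicted: mirror pose feasibility
_,R0=fk(q,P,1)
for b in (-290,-300,-310,-320):
    a=ik([.2,1.1,.2,-.4,2.2,2.5],np.array([840,120,320]),RZ(np.radians(b))@R0,600).x
    print(b,a,fk(a,P,1)[0])
    for k in range(16): 
        a=step(a,[.95,.05,.3],600,30)
        if k in(7,15): print('  ',tilt(a),np.degrees(fk(a,P,1)[1][2,:2]))
E
```

```text
t: 14.32
eef_pos: [886.7, 5.3, 305.8]
tcp_rot: [2.939, -0.305, 2.702]
ft_force: [-0.4, 0.5, -3.9]
opening: 0.101
[-0.15  1.15  0.05  0.34  2.15 -2.66] 20.868588456333104 [17.19 11.01] [-0.32 -0.12  0.  ]
-290 [ 0.08  1.14  0.05 -0.05  2.31  2.44] [832.44 118.89 317.03]
   10.883136644852353 [9.43 5.31]
   1.5632697376955282 [ 1.06 -1.15]
-300 [0.06 1.14 0.05 0.03 2.32 2.64] [832.96 119.09 317.24]
   11.016165498844613 [8.45 6.96]
   2.553164253765487 [-1.05  2.32]
-310 [0.01 1.07 0.2  0.04 2.22 2.69] [830.76  84.13 314.73]
   11.052187801906417 [8.24 7.26]
   3.6988084382135775 [-1.6   3.33]
-320 [-0.06  0.97  0.44  0.07  2.07  2.69] [815.09  36.68 306.2 ]
   11.320840905563996 [7.41 8.46]
   5.072351804337385 [-2.44  4.44]
```

```bash

python3 -m handwheel '[{"hand":0,"x":-0.02,"y":0.01,"z":0.005,"spin":-1.4},{"hand":0,"x":-0.04,"y":0.02,"z":0.01,"spin":-2.8},{"hand":0,"x":-0.05,"y":0.03,"z":0.015,"spin":-4.2},{"hand":0,"x":-0.06,"y":0.04,"z":0.015,"spin":-5.6},{"hand":0,"x":-0.06,"y":0.05,"z":0.015,"spin":-7},{"hand":0,"x":-0.06,"y":0.06,"z":0.015,"spin":-8.4},{"hand":0,"x":-0.06,"y":0.07,"z":0.015,"spin":-9.8},{"hand":0,"x":-0.06,"y":0.08,"z":0.015,"spin":-11.2},{"hand":0,"x":-0.06,"y":0.09,"z":0.015,"spin":-12.6},{"hand":0,"x":-0.06,"y":0.1,"z":0.015,"spin":-14},{"hand":0,"x":-0.06,"y":0.11,"z":0.015,"spin":-15.4},{"hand":0,"x":-0.06,"y":0.115,"z":0.015,"spin":-16.8},{"hand":0,"x":-0.06,"y":0.115,"z":0.015,"spin":-18.2},{"hand":0,"x":-0.06,"y":0.115,"z":0.015,"spin":-19.6},{"hand":0,"x":-0.06,"y":0.115,"z":0.015,"spin":-21},{"hand":0,"x":-0.06,"y":0.115,"z":0.015,"spin":-22.4},{"hand":0,"x":-0.06,"y":0.115,"z":0.015,"spin":-23.8},{"hand":0,"x":-0.06,"y":0.115,"z":0.015,"spin":-25.2},{"hand":0,"x":-0.06,"y":0.115,"z":0.015,"spin":-26.6},{"hand":0,"x":-0.06,"y":0.115,"z":0.015,"spin":-28}]'
python3 -m handwheel '[{"hand":0,"x":0,"y":0,"z":0,"spin":-1.4},{"hand":0,"x":0,"y":0,"z":0,"spin":-2.8},{"hand":0,"x":0,"y":0,"z":0,"spin":-4.2},{"hand":0,"x":0,"y":0,"z":0,"spin":-5.6},{"hand":0,"x":0,"y":0,"z":0,"spin":-7},{"hand":0,"x":0,"y":0,"z":0,"spin":-8.4},{"hand":0,"x":0,"y":0,"z":0,"spin":-9.8},{"hand":0,"x":0,"y":0,"z":0,"spin":-11.2},{"hand":0,"x":0,"y":0,"z":0,"spin":-12.6},{"hand":0,"x":0,"y":0,"z":0,"spin":-14},{"hand":0,"x":0,"y":0,"z":0,"spin":-15.4},{"hand":0,"x":0,"y":0,"z":0,"spin":-16.8},{"hand":0,"x":0,"y":0,"z":0,"spin":-18.2},{"hand":0,"x":0,"y":0,"z":0,"spin":-19.6},{"hand":0,"x":0,"y":0,"z":0,"spin":-21},{"hand":0,"x":0,"y":0,"z":0,"spin":-22.4},{"hand":0,"x":0,"y":0,"z":0,"spin":-23.8},{"hand":0,"x":0,"y":0,"z":0,"spin":-25.2},{"hand":0,"x":0,"y":0,"z":0,"spin":-26.6},{"hand":0,"x":0,"y":0,"z":0,"spin":-28}]'
python3 - <<'E'
from sim import *
from cell import state
np.set_printoptions(precision=2,suppress=True)
s=state();q=s['joints'];print(q,tilt(q),np.degrees(R.from_euler('xyz',s['tcp_rot']).as_matrix()[2,:2]),s['moment'])
E
```

```text
t: 15.98
eef_pos: [825.9, 120.7, 321.1]
tcp_rot: [2.94, -0.308, 0.385]
ft_force: [0.3, 0.5, -3.6]
opening: 0.1
t: 17.65
eef_pos: [826.5, 120.8, 320.5]
tcp_rot: [2.94, -0.306, -2.057]
ft_force: [-0.6, 0.3, -3.6]
opening: 0.103
[ 0.11  1.07  0.19 -0.17  2.21  2.12] 20.867398213797504 [17.24 10.92] [ 0.2  -0.24 -0.03]
```

```bash

python3 - <<'E'
from sim import *
from cell import state
np.set_printoptions(precision=2,suppress=True)
q=state()['joints'];p0,R0=fk(q,P,1)
print('tool z',R0[:,2])
for b in (-2,-2.5,-3,-3.5):
    a=ik(q,p0+[15,0,0],RZ(np.radians(b*5))@R0,600).x
    print(b,a)
    for k in range(18):
        a=step(a,[.19,.01,.06],600,40)
        if k in(5,10,13,14,15,16,17): print('  ',k+1,tilt(a).round(2),np.degrees(fk(a,P,1)[1][2,:2]))
E
```

```text
tool z [-0.31 -0.17 -0.93]
-2 [ 0.09  1.14  0.05 -0.11  2.3   2.29]
   6 13.6 [12.11  5.89]
   11 7.82 [7.68 1.36]
   14 5.16 [ 4.92 -1.53]
   15 4.71 [ 3.98 -2.51]
   16 4.65 [ 3.05 -3.51]
   17 4.98 [ 2.1  -4.51]
   18 5.65 [ 1.16 -5.52]
-2.5 [ 0.08  1.14  0.05 -0.09  2.31  2.34]
   6 13.48 [11.86  6.15]
   11 7.46 [7.21 1.85]
   14 4.4 [ 4.31 -0.9 ]
   15 3.8 [ 3.32 -1.83]
   16 3.63 [ 2.34 -2.78]
   17 3.97 [ 1.34 -3.73]
   18 4.71 [ 0.35 -4.7 ]
-3 [ 0.08  1.14  0.05 -0.07  2.31  2.39]
   6 13.4 [11.63  6.42]
   11 7.18 [6.77 2.36]
   14 3.74 [ 3.73 -0.24]
   15 2.92 [ 2.7  -1.12]
   16 2.62 [ 1.66 -2.02]
   17 2.99 [ 0.62 -2.92]
   18 3.86 [-0.42 -3.83]
-3.5 [ 0.08  1.14  0.05 -0.05  2.31  2.44]
   6 13.35 [11.41  6.7 ]
   11 6.99 [6.35 2.89]
   14 3.22 [3.18 0.46]
   15 2.14 [ 2.11 -0.38]
   16 1.59 [ 1.03 -1.22]
   17 2.07 [-0.06 -2.07]
   18 3.14 [-1.15 -2.92]
```

Spin −4 units, then about 10 pushes and re-check.

```bash

python3 -m handwheel '[{"hand":0,"x":0.005,"y":0,"z":0,"spin":-1.4},{"hand":0,"x":0.01,"y":0,"z":0,"spin":-2.8},{"hand":0,"x":0.01,"y":0,"z":0,"spin":-4}]' >/dev/null
python3 -m handwheel '[{"hand":0,"x":0.19,"y":0.01,"z":0.06,"spin":0}]' >/dev/null
python3 -m handwheel '[{"hand":0,"x":0.19,"y":0.01,"z":0.06,"spin":0}]' >/dev/null
python3 -m handwheel '[{"hand":0,"x":0.19,"y":0.01,"z":0.06,"spin":0}]' >/dev/null
python3 -m handwheel '[{"hand":0,"x":0.19,"y":0.01,"z":0.06,"spin":0}]' >/dev/null
python3 -m handwheel '[{"hand":0,"x":0.19,"y":0.01,"z":0.06,"spin":0}]' >/dev/null
python3 -m handwheel '[{"hand":0,"x":0.19,"y":0.01,"z":0.06,"spin":0}]' >/dev/null
python3 -m handwheel '[{"hand":0,"x":0.19,"y":0.01,"z":0.06,"spin":0}]' >/dev/null
python3 -m handwheel '[{"hand":0,"x":0.19,"y":0.01,"z":0.06,"spin":0}]' >/dev/null
python3 -m handwheel '[{"hand":0,"x":0.19,"y":0.01,"z":0.06,"spin":0}]' >/dev/null
python3 -m handwheel '[{"hand":0,"x":0.19,"y":0.01,"z":0.06,"spin":0}]' >/dev/null
python3 -m handwheel '[{"hand":0,"x":0.19,"y":0.01,"z":0.06,"spin":0}]'
cat > pl.py <<'E'
from sim import *
from cell import state
import sys
np.set_printoptions(precision=2,suppress=True)
s=state();q=s['joints'];p0,R0=fk(q,P,1)
print(q,p0,'tool z',R0[:,2],'tilt',tilt(q),np.degrees(R0[2,:2]),'az z',np.degrees(np.arctan2(R0[1,2],R0[0,2])))
for b in (0,1,2,3,-1,-2):
    a=ik(q,p0,RZ(np.radians(b*5))@R0,600).x
    L=[]
    for k in range(9):
        a=step(a,[.19,.01,.06],600,40); L.append(tilt(a).round(2))
    print(b,L)
E
python3 pl.py
```

```text
t: 18.82
eef_pos: [892.5, 95.8, 307.0]
tcp_rot: [3.079, -0.11, -2.427]
ft_force: [0.0, -0.5, -2.6]
opening: 0.108
[ 0.04  1.13  0.05 -0.02  2.09  2.46] [892.46  95.69 307.13] tool z [-0.12 -0.02 -0.99] tilt 7.228487258655956 [6.27 3.55] az z -168.7897110712791
0 [np.float64(5.91), np.float64(4.59), np.float64(3.27), np.float64(1.96), np.float64(0.85), np.float64(1.15), np.float64(2.4), np.float64(3.76), np.float64(5.14)]
1 [np.float64(5.94), np.float64(4.65), np.float64(3.38), np.float64(2.2), np.float64(1.4), np.float64(1.68), np.float64(2.74), np.float64(4.01), np.float64(5.36)]
2 [np.float64(5.99), np.float64(4.75), np.float64(3.56), np.float64(2.55), np.float64(1.99), np.float64(2.28), np.float64(3.2), np.float64(4.39), np.float64(5.68)]
3 [np.float64(6.05), np.float64(4.88), np.float64(3.8), np.float64(2.95), np.float64(2.58), np.float64(2.9), np.float64(3.75), np.float64(4.86), np.float64(6.09)]
-1 [np.float64(5.9), np.float64(4.57), np.float64(3.22), np.float64(1.87), np.float64(0.5), np.float64(0.88), np.float64(2.26), np.float64(3.66), np.float64(5.06)]
-2 [np.float64(5.91), np.float64(4.58), np.float64(3.25), np.float64(1.94), np.float64(0.76), np.float64(1.07), np.float64(2.35), np.float64(3.72), np.float64(5.11)]
```

```bash

python3 - <<'E'
from sim import *
from cell import state
np.set_printoptions(precision=2,suppress=True)
q=state()['joints'];p0,R0=fk(q,P,1)
for b in (-1,0,1,2):
    a=ik(q,p0,RZ(np.radians(b*5))@R0,600).x
    L=[]
    for k in range(6):
        a=step(a,[.19,.01,.06],600,40); L.append(np.degrees(fk(a,P,1)[1][2,:2]))
    print(b,*L[2:])
E
```

```text
-1 [2.81 1.57] [1.64 0.89] [0.46 0.2 ] [-0.73 -0.5 ]
0 [3.01 1.27] [1.9  0.48] [ 0.79 -0.31] [-0.33 -1.11]
1 [3.23 0.99] [2.2  0.11] [ 1.16 -0.78] [ 0.12 -1.67]
2 [3.48 0.74] [ 2.54 -0.23] [ 1.58 -1.2 ] [ 0.62 -2.19]
```

```bash

python3 -m handwheel '[{"hand":0,"x":0.19,"y":0.01,"z":0.06,"spin":0.6}]' >/dev/null
python3 -m handwheel '[{"hand":0,"x":0.19,"y":0.01,"z":0.06,"spin":0}]' >/dev/null
python3 -m handwheel '[{"hand":0,"x":0.19,"y":0.01,"z":0.06,"spin":0}]' >/dev/null
python3 -m handwheel '[{"hand":0,"x":0.19,"y":0.01,"z":0.06,"spin":0}]' >/dev/null
python3 -m handwheel '[{"hand":0,"x":-0.01,"y":0,"z":0,"spin":0},{"hand":0,"x":-0.01,"y":0,"z":0,"spin":0}]'
python3 pl.py | head -2
```

```text
t: 19.32
eef_pos: [904.7, 89.9, 298.9]
tcp_rot: [3.127, -0.047, -2.378]
ft_force: [0.4, 0.4, -6.2]
opening: 0.103
[ 0.03  1.06  0.23 -0.02  1.9   2.4 ] [904.67  89.78 299.07] tool z [-0.04 -0.02 -1.  ] tilt 2.8305141184111333 [2.71 0.81] az z -152.9955071454558
0 [np.float64(1.92), np.float64(1.07), np.float64(1.54), np.float64(2.73), np.float64(4.06), np.float64(5.42), np.float64(6.81), np.float64(8.22), np.float64(9.63)]
```

```bash

python3 -m handwheel '[{"hand":0,"x":0.19,"y":0.01,"z":0.06,"spin":0.4}]' >/dev/null
python3 -m handwheel '[{"hand":0,"x":0.19,"y":0.01,"z":0.06,"spin":0}]' >/dev/null
python3 -m handwheel '[{"hand":0,"x":0.19,"y":0.01,"z":0.06,"spin":0}]' >/dev/null
python3 -m handwheel '[{"hand":0,"x":-0.02,"y":0,"z":0.01,"spin":0},{"hand":0,"x":-0.02,"y":0,"z":0.01,"spin":0}]'
python3 pl.py | head -2
```

```text
t: 19.73
eef_pos: [915.2, 86.8, 316.6]
tcp_rot: [-3.101, 0.016, -2.343]
ft_force: [0.0, -0.2, -2.3]
opening: 0.103
[ 0.03  1.02  0.28 -0.02  1.8   2.37] [915.15  86.66 316.68] tool z [ 0.04 -0.02 -1.  ] tilt 2.519281787900792 [-0.92 -2.34] az z -22.84259422356179
0 [np.float64(3.33), np.float64(4.66), np.float64(6.02), np.float64(7.4), np.float64(8.8), np.float64(10.21), np.float64(11.63), np.float64(13.05), np.float64(14.48)]
```

```bash
cat > st.py <<'E'
from h import *
def overlay(name,o,yawd,dl,sc='side0.npz',tc='top0.npz',ov=True):
    s=load(sc);t=load(tc)
    ya=np.radians(yawd);ex=np.array([np.cos(ya),np.sin(ya),0]);ey=np.array([-ex[1],ex[0],0])
    W=lambda x,y,z:np.r_[o,0]+ex*x+ey*y+np.array([0,0,z])
    ims=[]
    for c,X0,k in((s,(313,142,353,222),7),(t,(208,180,308,216),5)):
        g=crop(c,*X0,k)
        def dr(L,col):
            q=((proj(c,np.array(L))-np.array(X0[:2]))+.5)*k
            cv2.polylines(g,[q.astype(np.int32)],False,col,1)
        if ov:
            an=np.linspace(0,6.3,16)
            for zb in(50,125):
                dr([W(-11,64+dl,zb),W(11,64+dl,zb),W(11,104,zb),W(-11,104,zb),W(-11,64+dl,zb)],(0,255,0))
                dr([W(0,70+dl,zb),W(0,70+dl,zb+20)],(0,0,255))
                dr([W(4.5*np.cos(a),70+dl+4.5*np.sin(a),zb+20) for a in an],(0,0,255))
            for y in (124,-84): dr([W(0,y,0),W(0,y,165)],(255,0,255))
            dr([W(0,-84,0),W(0,124,0)],(255,0,255))
        ims.append(g)
    mont(name,*ims)
E
python3 -c "
from st import *
overlay('pics/st1.png',np.array([556.9,188.8]),5.4,0)"
```

```text
(560, 788, 3)
```

View pics/st1.png

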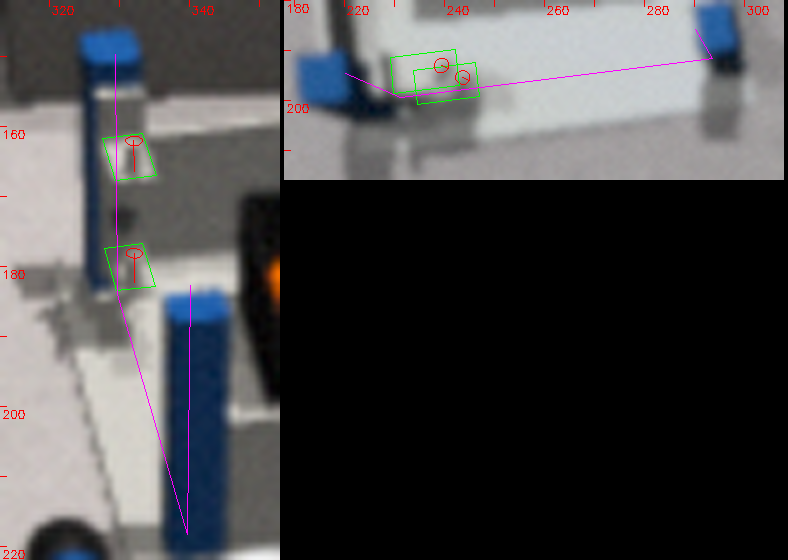

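```bash
python3 -c "
from h import *
s=load('side0.npz');t=load('top0.npz')
mont('pics/st2.png',crop(s,320,154,341,193,14),crop(t,224,184,259,214,14))"
```

```text
(546, 792, 3)
```

View pics/st2.png

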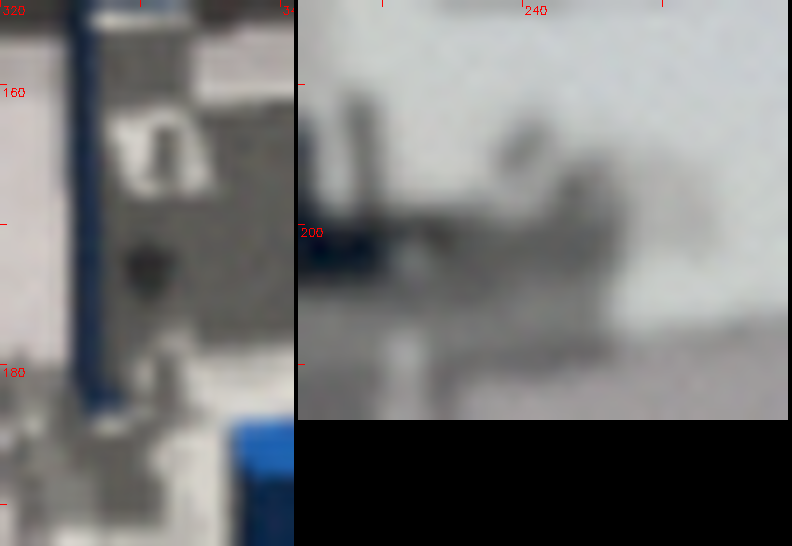

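```bash

python3 -m handwheel '[{"hand":0,"x":-0.02,"y":0,"z":0,"spin":1.4},{"hand":0,"x":-0.05,"y":0,"z":0,"spin":2.8},{"hand":0,"x":-0.08,"y":0,"z":0,"spin":4.2},{"hand":0,"x":-0.11,"y":0,"z":0,"spin":5.6},{"hand":0,"x":-0.14,"y":0,"z":0,"spin":7},{"hand":0,"x":-0.17,"y":0,"z":0,"spin":8.2},{"hand":0,"x":-0.2,"y":0,"z":0,"spin":8.9},{"hand":0,"x":-0.2,"y":0,"z":0,"spin":8.9}]'
cat > lf.py <<'E'
from h import *
from scipy.spatial.transform import Rotation as R
import sys
# leaf pose hypothesis in tool: lean about tool x (deg), grip offset
def leaf(st,lean,gy=18,gz=112,gx=0):
    Rm=R.from_euler('xyz',st['tcp_rot']).as_matrix()
    Rl=Rm@R.from_euler('x',180,degrees=True).as_matrix()  # leaf axes: x=tool x, y=-tool y, z=-tool z
    Rl=Rl@R.from_euler('x',lean,degrees=True).as_matrix()
    g=st['eef_pos']-5*Rm[:,2]
    return lambda x,y,z: g+Rl@np.array([x-gx,y-gy,z-gz]), Rl
def draw(g,c,X0,k,W):
    def dr(L,col):
        q=((proj(c,np.array(L))-np.array(X0[:2]))+.5)*k
        cv2.polylines(g,[q.astype(np.int32)],False,col,1)
    for x in(-5,5): dr([W(x,-50,0),W(x,50,0),W(x,50,130),W(x,-50,130),W(x,-50,0)],(0,0,255))
    for z in(20,38,95,113): dr([W(14*np.cos(a),70+14*np.sin(a),z) for a in np.linspace(0,6.3,20)],(0,255,255))
E
python3 - <<'E'
from lf import *
st=state();c=read_camera('side');t=read_camera('top');np.savez('side2.npz',**c);np.savez('top2.npz',**t)
W,_=leaf(st,-1.4)
u,v=proj(c,W(0,0,60))[0].astype(int);print(st['eef_pos'],u,v,st['tcp_rot'])
X0=(u-35,v-45,u+35,v+30);a=crop(c,*X0,8);b=crop(c,*X0,3);draw(b,c,X0,3,W)
mont('pics/lean.png',a,b)
E
```

```text
t: 20.4
eef_pos: [712.2, 87.3, 320.9]
tcp_rot: [-3.096, 0.011, -1.562]
ft_force: [0.2, 0.6, -3.3]
opening: 0.105
[712.1987705   87.34080551 320.86637894] 381 156 [-3.09585148  0.01097928 -1.56180601]
(600, 778, 3)
```

View pics/lean.png

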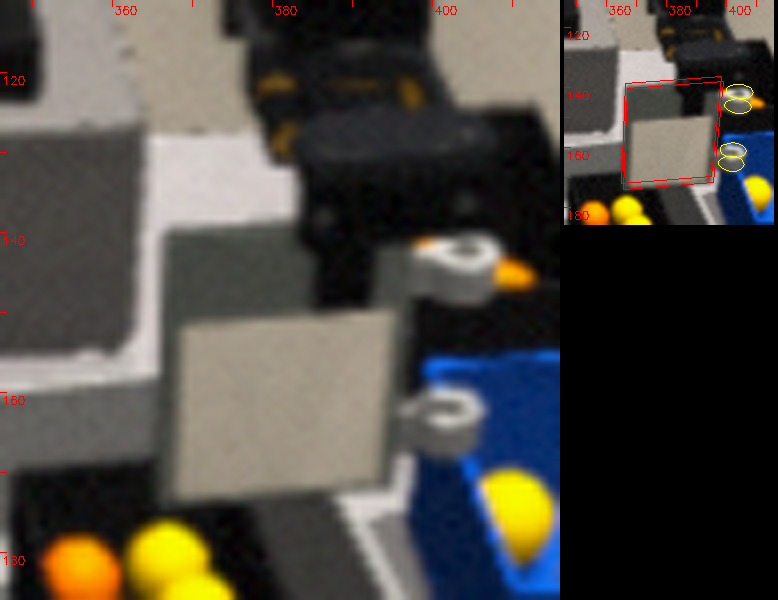

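```bash
cat >> lf.py <<'E'
from scipy.optimize import least_squares
E
python3 - <<'E'
from lf import *
c=load('side2.npz');st=state()
ob=np.array([[366.4,140.1],[366.2,174.1],[404.5,142.25],[402.25,161.9],[395.6,172.0]])-.5
m=[(0,-50,130),(0,-50,0),(0,70,113),(0,70,38),(0,50,0)]
def f(p,idx=range(5)):
    W,_=leaf(st,p[0],p[1],p[2]); return (proj(c,np.array([W(*m[i]) for i in idx]))-ob[list(idx)]).ravel()
for idx in (range(5),[2,3],[0,2,3],[0,1,2,3]):
    r=least_squares(lambda p:f(p,idx),[-1.4,18,112]);print(r.x.round(2),r.fun.round(2))
E
```

```text
[ -1.02  21.85 114.37] [ 0.31  0.5  -0.47 -0.1  -0.07  0.06  0.22 -0.11 -0.02 -0.4 ]
[ -1.77  21.6  113.81] [ 0.    0.07 -0.01 -0.08]
[ -1.58  22.2  113.66] [ 0.26  0.12 -0.17  0.   -0.1  -0.15]
[ -0.9   21.96 113.99] [ 0.27  0.44 -0.44 -0.16 -0.09 -0.07  0.24 -0.23]
```

```bash

python3 - <<'E'
from lf import *
import sim
np.set_printoptions(precision=2,suppress=True)
st=state();W,Rl=leaf(st,-1.4);print('leaf x,y z-comp deg',np.degrees(Rl[2,:2]))
q=st['joints'];p0,R0=sim.fk(q,sim.P,1)
Lr=R.from_euler('x',180-1.4,degrees=True).as_matrix()
for yaw in (40,50,60):
    b=yaw-np.degrees(st['tcp_rot'][2])
    Rt=sim.RZ(np.radians(b))@R0
    a=sim.ik([.03,1.1,.2,0,1.8,-.8],np.array([918,87,322]),Rt,600).x
    print(yaw,'spin units',b/5,a,sim.fk(a,sim.P,1)[0])
    for k in range(3):
        a=sim.step(a,[.19,.01,.06],600,40);print('   ',np.degrees((sim.fk(a,sim.P,1)[1]@Lr)[2,:2]),a[2],sim.fk(a,sim.P,1)[0])
E
```

```text
leaf x,y z-comp deg [-0.63  1.32]
40 spin units 25.950306358882365 [ 0.01  1.12  0.05  0.03  2.01 -0.67] [911.88  86.48 319.47]
    [0.7  0.41] 0.05000000000000001 [918.47  85.78 318.38]
    [ 1.83 -0.37] 0.05000000000000001 [925.14  85.13 317.36]
    [ 2.96 -1.15] 0.05000000000000001 [931.87  84.54 316.42]
50 spin units 27.950306358882365 [ 0.02  1.12  0.05  0.03  2.01 -0.85] [910.9   86.38 319.07]
    [0.55 0.16] 0.05000000000000001 [917.48  85.62 317.99]
    [ 1.52 -0.79] 0.05000000000000001 [924.14  84.92 316.98]
    [ 2.5  -1.76] 0.05000000000000001 [930.85  84.26 316.04]
60 spin units 29.950306358882365 [ 0.02  1.12  0.05  0.02  2.02 -1.02] [910.16  86.3  318.77]
    [ 0.34 -0.05] 0.05000000000000001 [916.74  85.47 317.69]
    [ 1.14 -1.16] 0.05000000000000001 [923.38  84.7  316.68]
    [ 1.93 -2.28] 0.05000000000000001 [930.09  83.98 315.75]
```

```bash

python3 -m handwheel '[{"hand":0,"x":0,"y":0,"z":0,"spin":1.4},{"hand":0,"x":0.01,"y":0,"z":0,"spin":2.8},{"hand":0,"x":0.02,"y":0,"z":0,"spin":4.2},{"hand":0,"x":0.03,"y":0,"z":0,"spin":5.6},{"hand":0,"x":0.04,"y":0,"z":0,"spin":7},{"hand":0,"x":0.05,"y":0,"z":0,"spin":8.4},{"hand":0,"x":0.06,"y":0,"z":0,"spin":9.8},{"hand":0,"x":0.07,"y":0,"z":0,"spin":11.2},{"hand":0,"x":0.08,"y":0,"z":0,"spin":12.6},{"hand":0,"x":0.09,"y":0,"z":0,"spin":14},{"hand":0,"x":0.1,"y":0,"z":0,"spin":15.4},{"hand":0,"x":0.11,"y":0,"z":0,"spin":16.8},{"hand":0,"x":0.12,"y":0,"z":0,"spin":18.2},{"hand":0,"x":0.13,"y":0,"z":0,"spin":19.6},{"hand":0,"x":0.14,"y":0,"z":0,"spin":21},{"hand":0,"x":0.15,"y":0,"z":0,"spin":22.4},{"hand":0,"x":0.16,"y":0,"z":0,"spin":23.8},{"hand":0,"x":0.17,"y":0,"z":0,"spin":25.2},{"hand":0,"x":0.18,"y":0,"z":0,"spin":26.6},{"hand":0,"x":0.19,"y":0,"z":0,"spin":28}]' 
python3 -m handwheel '[{"hand":0,"x":0,"y":0,"z":0,"spin":1.4},{"hand":0,"x":0,"y":0,"z":0,"spin":2.8},{"hand":0,"x":0,"y":0,"z":0,"spin":2.8}]' >/dev/null
python3 -m handwheel '[{"hand":0,"x":0.19,"y":0.01,"z":0.06,"spin":0}]'
python3 -m handwheel '[{"hand":0,"x":-0.02,"y":0,"z":0.01,"spin":0},{"hand":0,"x":-0.02,"y":0,"z":0.01,"spin":0}]'
python3 - <<'E'
from lf import *
st=state();W,Rl=leaf(st,-1.4);print('leaf x,y z-comp deg',np.degrees(Rl[2,:2]),st['joints'],st['tcp_rot'])
E
```

```text
t: 22.17
eef_pos: [905.7, 86.8, 317.1]
tcp_rot: [-3.111, 0.006, 0.882]
ft_force: [1.0, -0.2, -2.8]
opening: 0.105
t: 22.5
eef_pos: [916.0, 87.0, 316.3]
tcp_rot: [-3.12, 0.002, 1.118]
ft_force: [2.1, -0.6, -3.5]
opening: 0.108
t: 22.67
eef_pos: [898.1, 86.3, 316.3]
tcp_rot: [-3.113, 0.005, 1.116]
ft_force: [0.2, -0.3, -2.4]
opening: 0.106
leaf x,y z-comp deg [-0.29620839  0.22635999] [ 0.02034394  1.01786561  0.28013119  0.00877163  1.87119411 -1.09344767] [-3.11320725  0.00516983  1.11634491]
```

```bash

python3 -m handwheel '[{"hand":0,"x":-0.03,"y":0.01,"z":0,"spin":-1},{"hand":0,"x":-0.07,"y":0.02,"z":0,"spin":-2},{"hand":0,"x":-0.11,"y":0.03,"z":0,"spin":-3},{"hand":0,"x":-0.15,"y":0.04,"z":0,"spin":-4},{"hand":0,"x":-0.19,"y":0.05,"z":0,"spin":-5},{"hand":0,"x":-0.23,"y":0.06,"z":0,"spin":-6},{"hand":0,"x":-0.27,"y":0.07,"z":0,"spin":-7},{"hand":0,"x":-0.31,"y":0.08,"z":0,"spin":-8},{"hand":0,"x":-0.35,"y":0.09,"z":0,"spin":-9},{"hand":0,"x":-0.39,"y":0.1,"z":0,"spin":-10},{"hand":0,"x":-0.43,"y":0.11,"z":0,"spin":-11},{"hand":0,"x":-0.46,"y":0.113,"z":0,"spin":-11.7},{"hand":0,"x":-0.478,"y":0.113,"z":-0.01,"spin":-11.7},{"hand":0,"x":-0.478,"y":0.113,"z":-0.04,"spin":-11.7},{"hand":0,"x":-0.478,"y":0.113,"z":-0.07,"spin":-11.7},{"hand":0,"x":-0.478,"y":0.113,"z":-0.1,"spin":-11.7},{"hand":0,"x":-0.478,"y":0.113,"z":-0.12,"spin":-11.7},{"hand":0,"x":-0.478,"y":0.113,"z":-0.135,"spin":-11.7},{"hand":0,"x":-0.478,"y":0.113,"z":-0.142,"spin":-11.7},{"hand":0,"x":-0.478,"y":0.113,"z":-0.142,"spin":-11.7}]' 
python3 - <<'E'
from lf import *
st=state();W,Rl=leaf(st,-1.4);print('leaf x,y z-comp deg',np.degrees(Rl[2,:2]),st['joints'],st['tcp_rot'])
E
```

```text
t: 24.33
eef_pos: [420.0, 200.0, 184.6]
tcp_rot: [-3.122, -0.001, 0.098]
ft_force: [-0.5, 0.8, -3.5]
opening: 0.104
leaf x,y z-comp deg [ 0.04534935 -0.25226494] [0.29125032 0.32285316 1.99459223 0.02668749 0.81969654 0.17527969] [-3.12156091e+00 -7.91495544e-04  9.77928472e-02]
```

```bash

python3 -m handwheel '[{"hand":0,"x":0.02,"y":0.002,"z":-0.009,"spin":0},{"hand":0,"x":0.045,"y":0.004,"z":-0.009,"spin":0},{"hand":0,"x":0.07,"y":0.006,"z":-0.009,"spin":0},{"hand":0,"x":0.09,"y":0.008,"z":-0.009,"spin":0},{"hand":0,"x":0.1,"y":0.008,"z":-0.009,"spin":0},{"hand":0,"x":0.1,"y":0.008,"z":-0.009,"spin":0},{"hand":0,"x":0.1,"y":0.008,"z":-0.009,"spin":0}]' 
python3 - <<'E'
from lf import *
st=state();W,Rl=leaf(st,-1.4,21.5,113.8);print('leaf',np.degrees(Rl[2,:2]),st['eef_pos'],st['tcp_rot'])
c=read_camera('side');t=read_camera('top');np.savez('side3.npz',**c);np.savez('top3.npz',**t)
print('sock',W(0,70,20),W(0,70,95))
X0=(303,140,343,190);Y0=(225,178,275,218)
a=crop(c,*X0,10);b=crop(t,*Y0,8)
b2=crop(t,*Y0,4);draw(b2,t,Y0,4,W);b=b[:320]
a2=crop(c,*X0,4);draw(a2,c,X0,4,W)
lo=np.zeros((200,400,3),np.uint8);lo[:a2.shape[0],:a2.shape[1]]=a2;lo[:160,200:400]=b2
mont('pics/near.png',a,np.vstack([b,lo]))
E
```

```text
t: 24.92
eef_pos: [518.8, 207.6, 176.3]
tcp_rot: [-3.122, -0.0, 0.1]
ft_force: [0.0, -0.3, -2.3]
opening: 0.097
leaf [ 0.00520107 -0.26092395] [518.78026979 207.63175649 176.27012662] [-3.12171204e+00 -9.07757890e-05  1.00175396e-01]
sock [513.99063586 255.36499607  87.24924344] [513.9497043  255.70415156 162.24846543]
(520, 808, 3)
```

View pics/near.png

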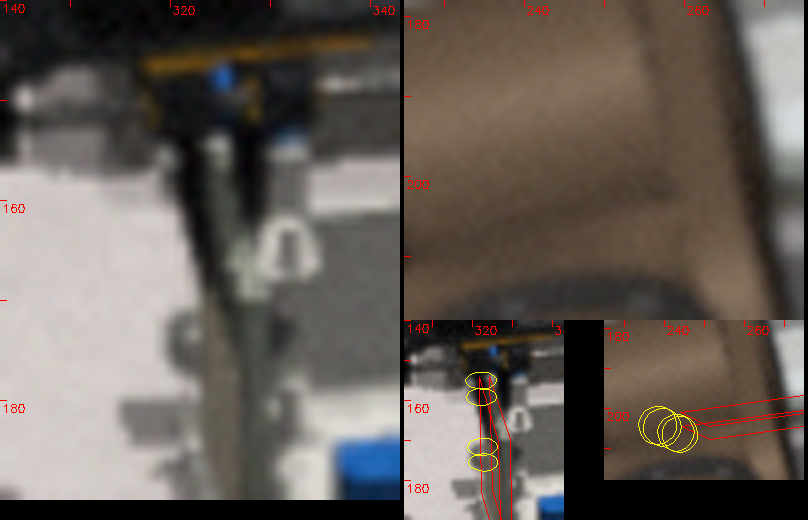

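```bash
python3 - <<'E'
from lf import *
np.set_printoptions(precision=1,suppress=True)
st=state();W,Rl=leaf(st,-1.4,21.5,113.8);c=load('side3.npz')
for n,pt in dict(nbL=(-5,-50,0),nbR=(5,-50,0),ntL=(-5,-50,130),ntR=(5,-50,130),n60L=(-5,-50,60),n60R=(5,-50,60),fbR=(5,50,0),f60R=(5,50,60),f60L=(-5,50,60)).items(): print(n,proj(c,W(*pt))[0])
for r in (170,175,180,185,190,195,200,205): print(r,c['img'][r,312:340].mean(1).round().astype(int).tolist())
E
```

```text
nbL [326.3 199.1]
nbR [329.  198.8]
ntL [325.9 169.8]
ntR [328.8 169.5]
n60L [326.1 186. ]
n60R [328.9 185.7]
fbR [324.3 182.3]
f60R [324.  169.4]
f60L [321.4 169.7]
170 [206, 207, 205, 205, 203, 205, 208, 204, 190, 182, 156, 95, 69, 41, 52, 73, 81, 81, 79, 92, 91, 94, 92, 93, 94, 96, 96, 91]
175 [202, 205, 205, 208, 206, 207, 197, 156, 93, 81, 89, 84, 92, 89, 73, 66, 75, 68, 65, 79, 91, 95, 90, 94, 94, 91, 94, 96]
180 [203, 204, 187, 136, 130, 129, 125, 126, 125, 125, 123, 98, 94, 88, 87, 70, 75, 101, 134, 95, 120, 173, 191, 190, 187, 188, 190, 192]
185 [204, 199, 201, 200, 199, 197, 190, 179, 164, 119, 128, 108, 90, 90, 83, 73, 70, 79, 99, 146, 188, 205, 213, 197, 136, 113, 108, 105]
190 [184, 186, 181, 180, 180, 186, 198, 200, 182, 121, 103, 118, 117, 92, 81, 65, 70, 78, 88, 128, 182, 192, 210, 194, 118, 51, 42, 48]
195 [117, 114, 116, 118, 119, 115, 116, 115, 122, 115, 90, 82, 86, 92, 89, 72, 73, 80, 126, 190, 199, 211, 209, 196, 115, 46, 45, 44]
200 [116, 116, 116, 113, 118, 116, 115, 110, 101, 116, 141, 99, 88, 92, 113, 120, 112, 117, 123, 154, 206, 206, 205, 188, 112, 49, 44, 45]
205 [90, 86, 92, 89, 83, 89, 84, 89, 85, 89, 97, 125, 173, 158, 126, 168, 185, 188, 189, 200, 211, 214, 212, 194, 121, 49, 42, 44]
```

```bash

python3 -m handwheel '[{"hand":0,"x":0.012,"y":0.001,"z":0,"spin":0},{"hand":0,"x":0.024,"y":0.002,"z":0,"spin":0},{"hand":0,"x":0.034,"y":0.003,"z":0,"spin":0},{"hand":0,"x":0.034,"y":0.003,"z":0,"spin":0}]' 
python3 -m handwheel '[{"hand":0,"x":0,"y":0,"z":-0.006,"spin":0},{"hand":0,"x":0,"y":0,"z":-0.012,"spin":0},{"hand":0,"x":0,"y":0,"z":-0.015,"spin":0}]' 
python3 -m handwheel '[{"hand":0,"x":0,"y":0,"z":-0.002,"spin":0}]'
python3 -m handwheel '[{"hand":0,"x":0,"y":0,"z":-0.002,"spin":0}]'
python3 -c "
from h import *
print(state()['moment'])"
```

```text
t: 25.35
eef_pos: [553.8, 210.8, 175.9]
tcp_rot: [-3.122, -0.001, 0.101]
ft_force: [0.4, -0.0, -3.6]
opening: 0.105
t: 25.6
eef_pos: [551.6, 210.5, 159.5]
tcp_rot: [-3.122, 0.002, 0.102]
ft_force: [-1.0, 1.4, -3.6]
opening: 0.106
t: 25.68
eef_pos: [552.0, 210.5, 158.2]
tcp_rot: [-3.122, 0.002, 0.102]
ft_force: [-3.3, -3.4, 10.5]
opening: 0.105
t: 25.77
eef_pos: [552.4, 210.3, 157.4]
tcp_rot: [-3.123, 0.001, 0.102]
ft_force: [-4.4, -8.4, 17.4]
opening: 0.101
[-1.01817919  1.30088516  0.3155248 ]
```

```bash

python3 -m handwheel '[{"hand":0,"x":-0.001,"y":-0.002,"z":0.004,"spin":0},{"hand":0,"x":-0.001,"y":-0.002,"z":0.003,"spin":0},{"hand":0,"x":-0.001,"y":-0.002,"z":0,"spin":0},{"hand":0,"x":-0.001,"y":-0.002,"z":-0.001,"spin":0}]' 
python3 -c "
from h import *
print(state()['moment'])"
```

```text
t: 26.1
eef_pos: [552.2, 208.4, 156.6]
tcp_rot: [-3.122, -0.001, 0.102]
ft_force: [-2.8, -6.9, 14.8]
opening: 0.105
[-0.49441313  0.6533537   0.20863549]
```

```bash

python3 -m handwheel '[{"hand":0,"x":-0.001,"y":-0.002,"z":0.004,"spin":0},{"hand":0,"x":-0.001,"y":-0.002,"z":0.004,"spin":0},{"hand":0,"x":-0.001,"y":-0.002,"z":0.001,"spin":0},{"hand":0,"x":-0.001,"y":-0.002,"z":0,"spin":0}]' 
python3 -c "
from h import *
print(state()['moment'])"
python3 -m handwheel '[{"hand":0,"x":0,"y":-0.002,"z":0.004,"spin":0},{"hand":0,"x":0,"y":-0.002,"z":0.004,"spin":0},{"hand":0,"x":0,"y":-0.002,"z":0.001,"spin":0},{"hand":0,"x":0,"y":-0.002,"z":0,"spin":0}]' 
python3 -c "
from h import *
print(state()['moment'])"
```

```text
t: 26.43
eef_pos: [551.0, 206.5, 156.0]
tcp_rot: [-3.122, -0.0, 0.102]
ft_force: [-2.6, -4.9, 13.5]
opening: 0.103
[-0.34576638  0.67674405  0.1882771 ]
t: 26.77
eef_pos: [551.0, 204.6, 155.7]
tcp_rot: [-3.122, 0.0, 0.102]
ft_force: [-2.6, -4.7, 11.8]
opening: 0.106
[-0.23698907  0.66076261  0.16774482]
```

```bash
python3 - <<'E'
from h import *
s=load('side0.npz')['img'].astype(int).mean(2).round().astype(int)
print('cols 325-338')
for r in range(157,190): print(r,s[r,325:339].tolist())
c=load('side0.npz')
o=np.array([556.9,188.8]);ya=np.radians(5.4);ex=np.array([np.cos(ya),np.sin(ya),0]);ey=np.array([-ex[1],ex[0],0])
for d in(-6,0,6):
    for z in (125,145,50,70): print(d,z,proj(c,np.r_[o,z]+ey*(70+d))[0].round(2),'end',[proj(c,np.r_[o,z]+ey*(64+d)+ex*x)[0].round(1).tolist() for x in(-11,11)])
E
```

```text
cols 325-338
157 [44, 54, 80, 89, 91, 88, 93, 90, 116, 155, 163, 166, 167, 169]
158 [44, 60, 79, 84, 92, 89, 90, 94, 119, 163, 168, 170, 173, 167]
159 [47, 54, 82, 85, 93, 90, 89, 94, 121, 173, 174, 173, 176, 178]
160 [49, 56, 84, 93, 93, 92, 93, 94, 123, 179, 185, 184, 181, 180]
161 [48, 62, 91, 106, 111, 120, 132, 127, 120, 136, 138, 135, 123, 121]
162 [49, 60, 111, 154, 161, 171, 176, 166, 139, 97, 91, 89, 92, 90]
163 [54, 61, 117, 187, 200, 185, 117, 129, 157, 115, 91, 86, 88, 90]
164 [50, 56, 101, 158, 202, 183, 107, 122, 165, 137, 96, 87, 83, 91]
165 [53, 58, 86, 141, 195, 172, 101, 123, 169, 154, 97, 90, 91, 93]
166 [52, 54, 79, 120, 175, 151, 112, 125, 175, 168, 107, 89, 88, 93]
167 [58, 52, 75, 97, 141, 163, 132, 123, 151, 134, 110, 92, 90, 91]
168 [62, 51, 71, 86, 91, 99, 94, 91, 97, 93, 92, 87, 90, 92]
169 [66, 49, 74, 85, 84, 84, 84, 90, 90, 90, 89, 89, 89, 90]
170 [63, 49, 69, 85, 81, 82, 86, 90, 89, 90, 92, 88, 89, 93]
171 [68, 50, 70, 79, 72, 63, 75, 83, 91, 88, 89, 89, 88, 91]
172 [63, 45, 68, 70, 49, 46, 51, 69, 88, 88, 89, 88, 92, 86]
173 [64, 49, 67, 74, 48, 45, 52
[... 1126 characters left out ...]
5 [331.93 166.91] end [[329.3, 168.2], [335.1, 167.5]]
-6 145 [331.92 162.52] end [[329.3, 163.8], [335.1, 163.1]]
-6 50 [331.96 182.73] end [[329.4, 184.0], [335.0, 183.3]]
-6 70 [331.96 178.61] end [[329.4, 179.9], [335.1, 179.2]]
0 125 [331.64 166.  ] end [[329.0, 167.2], [334.8, 166.6]]
0 145 [331.63 161.62] end [[329.0, 162.8], [334.8, 162.2]]
0 50 [331.68 181.8 ] end [[329.2, 183.0], [334.8, 182.4]]
0 70 [331.67 177.68] end [[329.1, 178.9], [334.8, 178.3]]
6 125 [331.36 165.09] end [[328.8, 166.3], [334.5, 165.7]]
6 145 [331.34 160.72] end [[328.7, 161.9], [334.5, 161.3]]
6 50 [331.41 180.87] end [[328.9, 182.1], [334.5, 181.5]]
6 70 [331.39 176.76] end [[328.9, 178.0], [334.5, 177.4]]
```

```bash

python3 -m handwheel '[{"hand":0,"x":-0.002,"y":0.002,"z":0.005,"spin":0},{"hand":0,"x":-0.002,"y":0.004,"z":0.005,"spin":0},{"hand":0,"x":-0.002,"y":0.004,"z":0.002,"spin":0},{"hand":0,"x":-0.002,"y":0.004,"z":0.0,"spin":0},{"hand":0,"x":-0.002,"y":0.004,"z":-0.0005,"spin":0}]' 
python3 -c "
from h import *
print(state()['moment'])"
```

```text
t: 27.18
eef_pos: [548.8, 208.8, 155.4]
tcp_rot: [-3.122, 0.0, 0.102]
ft_force: [-3.6, -1.3, 9.8]
opening: 0.104
[0.10010249 0.70265073 0.17838736]
```

```bash

python3 -m handwheel '[{"hand":0,"x":-0.001,"y":0,"z":0.004,"spin":0},{"hand":0,"x":-0.002,"y":0,"z":0.004,"spin":0},{"hand":0,"x":-0.002,"y":0,"z":0.001,"spin":0},{"hand":0,"x":-0.002,"y":0,"z":-0.001,"spin":0}]' 
python3 -c "
from h import *
print(state()['moment'])"
```

```text
t: 27.52
eef_pos: [547.0, 208.5, 154.7]
tcp_rot: [-3.122, -0.0, 0.102]
ft_force: [-4.0, -5.9, 19.9]
opening: 0.103
[-0.55481002  0.98079569  0.31035969]
```

```bash
python3 - <<'E'
from lf import *
st=state();c=read_camera('side');np.savez('side4.npz',**c)
o=load('side3.npz')
st3=dict(eef_pos=np.array([518.78,207.63,176.27]),tcp_rot=np.array([-3.12171,0,.100175]))
for nm,cc,s in(('3',o,st3),('4',c,st)):
    for lean in(-1.4,1.6,-4.4):
        W,_=leaf(s,lean,21.5,113.8);print(nm,lean,*[proj(cc,W(x,-50,z))[0].round(1) for x,z in((-5,0),(5,0),(0,130))])
    u=int(round(proj(cc,W(-5,-50,0))[0][0]))
    g=cc['img'].astype(int).mean(2).round().astype(int)
    print('cols',u-3,u+8)
    for r in range(190,214): print(r,g[r,u-3:u+9].tolist())
E
```

```text
3 -1.4 [326.6 199.1] [329.3 198.8] [327.6 169.6]
3 1.6 [326.3 198.8] [329.  198.5] [327.6 170.7]
3 -4.4 [326.8 199.3] [329.6 198.9] [327.5 168.6]
cols 324 335
190 [117, 92, 81, 65, 70, 78, 88, 128, 182, 192, 210, 194]
191 [121, 100, 83, 61, 71, 79, 110, 145, 184, 190, 197, 194]
192 [110, 99, 84, 66, 71, 88, 141, 178, 186, 190, 200, 194]
193 [95, 94, 80, 64, 71, 94, 143, 181, 190, 195, 205, 195]
194 [91, 91, 85, 67, 72, 90, 135, 181, 190, 198, 202, 194]
195 [86, 92, 89, 72, 73, 80, 126, 190, 199, 211, 209, 196]
196 [88, 99, 109, 79, 71, 82, 135, 205, 212, 214, 215, 196]
197 [83, 100, 113, 77, 70, 82, 126, 194, 212, 214, 214, 194]
198 [83, 97, 115, 94, 85, 88, 112, 159, 208, 215, 213, 193]
199 [86, 97, 123, 121, 105, 104, 119, 158, 207, 213, 213, 194]
200 [88, 92, 113, 120, 112, 117, 123, 154, 206, 206, 205, 188]
201 [85, 84, 97, 100, 100, 104, 116, 150, 199, 186, 185, 170]
202 [92, 95, 107, 127, 132, 132, 130, 152, 185, 185, 182, 167]
203 [122, 121, 137, 177, 182, 182, 180, 181, 189, 196, 195, 178]
204 [168, 156, 133, 180, 186, 185, 186, 193, 202, 210, 210, 194]
205 [173, 158, 126, 16
[... 1352 characters left out ...]
7, 46, 48, 45]
202 [165, 178, 167, 116, 66, 41, 44, 45, 46, 46, 50, 44]
203 [133, 182, 182, 163, 98, 45, 45, 41, 50, 46, 45, 46]
204 [128, 182, 187, 170, 105, 50, 46, 44, 44, 46, 44, 47]
205 [117, 168, 185, 166, 101, 44, 41, 44, 43, 47, 45, 47]
206 [99, 137, 179, 169, 102, 48, 46, 42, 44, 48, 46, 41]
207 [101, 129, 176, 167, 94, 45, 38, 47, 43, 47, 44, 45]
208 [100, 128, 177, 162, 75, 42, 44, 47, 42, 45, 45, 45]
209 [100, 124, 169, 160, 73, 39, 41, 45, 44, 44, 45, 47]
210 [130, 134, 151, 158, 78, 40, 42, 39, 44, 45, 48, 44]
211 [184, 181, 182, 165, 78, 39, 49, 40, 46, 44, 39, 50]
212 [184, 186, 186, 165, 80, 44, 41, 48, 46, 46, 43, 42]
213 [188, 187, 185, 164, 74, 42, 42, 47, 44, 43, 42, 47]
```

```bash

python3 -m handwheel '[{"hand":0,"x":0,"y":0,"z":0.01,"spin":0},{"hand":0,"x":0,"y":0,"z":0.022,"spin":0},{"hand":0,"x":-0.02,"y":-0.002,"z":0.024,"spin":0},{"hand":0,"x":-0.05,"y":-0.005,"z":0.024,"spin":0},{"hand":0,"x":-0.08,"y":-0.008,"z":0.024,"spin":0},{"hand":0,"x":-0.1,"y":-0.01,"z":0.02,"spin":0}]' 
python3 - <<'E'
from h import *
t=load('top0.npz')
print(atz(t,246.7,207.5,3),atz(t,289.9,202.1,3),'driver',atz(t,262,234,15),atz(t,258.5,265,10),'carton',atz(t,322,248,40))
E
```

```text
t: 28.07
eef_pos: [444.4, 198.4, 174.5]
tcp_rot: [-3.122, 0.001, 0.102]
ft_force: [1.5, 0.2, -3.7]
opening: 0.1
[515.55496574 259.11969182   3.        ] [528.96757926 116.73001492   3.        ] driver [427.20768813 209.01862547  15.        ] [327.31087765 223.44670221  10.        ] carton [376.93659126  16.30006421  40.        ]
```

```bash

python3 -m handwheel '[{"hand":0,"x":0.013,"y":0.001,"z":-0.01,"spin":0},{"hand":0,"x":0.027,"y":0.002,"z":-0.025,"spin":0},{"hand":0,"x":0.027,"y":0.002,"z":-0.042,"spin":0},{"hand":0,"x":0.027,"y":0.002,"z":-0.05,"spin":0},{"hand":0,"x":0.027,"y":0.002,"z":-0.055,"spin":0},{"hand":0,"x":0.027,"y":0.002,"z":-0.055,"spin":0}]' 
python3 -m handwheel '[{"hand":0,"x":0,"y":0,"z":-0.003,"spin":0},{"hand":0,"x":0,"y":0,"z":-0.005,"spin":0}]' 
python3 -m handwheel '[{"hand":0,"x":0,"y":0,"z":-0.002,"spin":0}]' 
python3 -m handwheel '[{"hand":0,"x":0,"y":0,"z":-0.002,"spin":0}]' 
python3 -c "
from h import *
print(state()['moment'])"
```

```text
t: 28.57
eef_pos: [473.1, 200.5, 118.4]
tcp_rot: [-3.122, 0.003, 0.102]
ft_force: [0.3, -0.5, -3.5]
opening: 0.102
t: 28.73
eef_pos: [473.9, 200.8, 114.6]
tcp_rot: [-3.122, -0.0, 0.102]
ft_force: [-0.1, -0.4, -3.6]
opening: 0.103
t: 28.82
eef_pos: [473.9, 200.7, 112.5]
tcp_rot: [-3.122, -0.0, 0.102]
ft_force: [0.5, -0.5, -2.9]
opening: 0.103
t: 28.9
eef_pos: [473.8, 200.7, 110.4]
tcp_rot: [-3.122, 0.0, 0.102]
ft_force: [1.0, -0.1, -3.2]
opening: 0.101
[-0.0578545   0.0964774   0.01305739]
```

```bash

python3 -m handwheel '[{"hand":0,"x":0,"y":0,"z":-0.002,"spin":0}]' 
python3 -m handwheel '[{"hand":0,"x":0,"y":0,"z":-0.002,"spin":0}]' 
python3 -m handwheel '[{"hand":0,"x":0,"y":0,"z":-0.001,"spin":0}]' 
python3 -c "
from h import *
print(state()['moment'])"
```

```text
t: 28.98
eef_pos: [473.9, 200.8, 108.4]
tcp_rot: [-3.122, -0.0, 0.102]
ft_force: [-1.8, 9.0, 19.1]
opening: 0.104
t: 29.07
eef_pos: [474.3, 201.5, 107.4]
tcp_rot: [-3.12, -0.002, 0.101]
ft_force: [-5.9, 12.1, 24.5]
opening: 0.104
t: 29.15
eef_pos: [474.3, 201.9, 106.8]
tcp_rot: [-3.12, -0.002, 0.101]
ft_force: [-5.4, 11.3, 24.3]
opening: 0.107
[ 1.55909864  1.59512713 -0.25917346]
```

```bash

python3 -m handwheel '[{"hand":0,"x":0,"y":0,"z":-0.001,"spin":0},{"hand":0,"x":0,"y":0,"z":-0.002,"spin":0}]' 
python3 -c "
from h import *
print(state()['moment'])"
python3 -m handwheel '[{"hand":0,"x":0,"y":0,"z":-0.001,"spin":0},{"hand":0,"x":0,"y":0,"z":-0.002,"spin":0}]' 
python3 -c "
from h import *
print(state()['moment'])"
```

```text
t: 29.32
eef_pos: [474.4, 202.3, 105.4]
tcp_rot: [-3.119, -0.003, 0.101]
ft_force: [-8.8, 12.9, 32.5]
opening: 0.106
[ 1.91090102  2.0552801  -0.13267248]
t: 29.48
eef_pos: [474.8, 202.1, 104.6]
tcp_rot: [-3.12, -0.004, 0.101]
ft_force: [-9.4, 4.4, 46.0]
opening: 0.104
[ 0.5868765   2.5424945  -0.06037819]
```

```bash

python3 -m handwheel '[{"hand":0,"x":0,"y":0,"z":0.01,"spin":0},{"hand":0,"x":0,"y":0,"z":0.03,"spin":0},{"hand":0,"x":0,"y":0,"z":0.05,"spin":0},{"hand":0,"x":0,"y":0,"z":0.065,"spin":0},{"hand":0,"x":0,"y":0,"z":0.068,"spin":0},{"hand":0,"x":0,"y":0,"z":0.068,"spin":0}]' 
python3 - <<'E'
from lf import *
import time
st=state();print(st['eef_pos'],st['tcp_rot'],st['moment'])
c=read_camera('side');np.savez('side5.npz',**c)
W,_=leaf(st,-1.4,21.5,109.6);X0=(290,150,345,225)
a=crop(c,*X0,8);b=crop(c,*X0,5);draw(b,c,X0,5,W);mont('pics/rel.png',a,b)
print([proj(c,W(x,-50,z))[0].round(1).tolist() for x,z in((-5,0),(5,0),(-5,130),(5,130))])
E
```

```text
t: 29.98
eef_pos: [474.0, 200.7, 169.8]
tcp_rot: [-3.122, -0.001, 0.102]
ft_force: [0.1, 0.8, -3.8]
opening: 0.102
[473.97968293 200.71321962 169.79798855] [-3.12163677e+00 -1.11938416e-03  1.01542919e-01] [-0.07585563  0.04708065 -0.02458692]
(600, 723, 3)
[[314.4, 201.5], [317.1, 201.2], [313.2, 172.3], [316.1, 171.9]]
```

```bash
python3 - <<'E'
from lf import *
c=load('side5.npz');g=c['img'].astype(int).mean(2).round().astype(int)
st=state();W,_=leaf(st,-1.4,21.5,109.6)
print([proj(c,W(0,70,z))[0].round(1).tolist() for z in(20,38,95,113)])
print('cols 304..322')
for r in range(164,206,2): print(r,g[r,304:323].tolist())
E
```

```text
[[310.5, 177.5], [310.3, 173.7], [309.8, 161.2], [309.6, 157.1]]
cols 304..322
164 [203, 203, 201, 197, 159, 48, 16, 39, 73, 75, 69, 31, 87, 171, 199, 202, 203, 205, 205]
166 [202, 202, 202, 200, 178, 77, 24, 30, 58, 80, 83, 55, 112, 196, 205, 204, 204, 203, 201]
168 [201, 199, 204, 202, 189, 131, 43, 29, 75, 132, 143, 131, 126, 195, 204, 206, 204, 202, 203]
170 [205, 207, 206, 203, 202, 184, 100, 37, 48, 86, 145, 151, 176, 199, 208, 207, 206, 206, 206]
172 [206, 205, 205, 198, 178, 158, 133, 70, 57, 78, 133, 142, 163, 203, 206, 207, 209, 206, 206]
174 [207, 208, 198, 164, 107, 96, 94, 90, 77, 49, 62, 76, 118, 184, 206, 209, 206, 206, 208]
176 [208, 206, 207, 185, 95, 85, 96, 93, 88, 64, 65, 78, 105, 170, 202, 204, 206, 208, 204]
178 [207, 205, 203, 194, 153, 114, 96, 85, 90, 75, 62, 75, 109, 173, 198, 201, 196, 192, 199]
180 [207, 205, 206, 203, 202, 200, 182, 113, 93, 86, 72, 75, 82, 109, 124, 126, 128, 130, 135]
182 [206, 204, 208, 208, 204, 203, 186, 119, 92, 91, 69, 67, 71, 90, 115, 109, 102, 129, 130]
184 [209, 206, 206, 206, 205, 206, 187, 124, 92, 89, 79, 76, 81, 118, 144, 14
[... 262 characters left out ...]
, 72, 71, 85, 140, 200, 198, 181, 121, 107]
192 [180, 182, 171, 151, 178, 186, 202, 201, 186, 120, 83, 70, 84, 138, 194, 198, 185, 134, 143]
194 [139, 173, 163, 128, 117, 145, 190, 180, 168, 126, 84, 76, 77, 99, 149, 198, 199, 194, 183]
196 [116, 116, 117, 118, 105, 96, 100, 87, 92, 88, 84, 70, 76, 95, 142, 195, 201, 202, 197]
198 [118, 119, 116, 110, 95, 114, 146, 96, 91, 88, 85, 70, 75, 88, 120, 149, 196, 201, 198]
200 [115, 117, 114, 111, 96, 111, 135, 114, 93, 92, 90, 80, 79, 93, 115, 149, 199, 204, 203]
202 [116, 117, 113, 118, 117, 119, 126, 135, 95, 89, 97, 112, 114, 119, 117, 125, 155, 200, 203]
204 [115, 108, 110, 110, 102, 91, 88, 86, 90, 89, 92, 90, 93, 92, 99, 112, 134, 176, 178]
```

```bash

python3 -m handwheel '[{"hand":0,"x":0.02,"y":0.002,"z":0.002,"spin":0},{"hand":0,"x":0.045,"y":0.0045,"z":0.002,"spin":0},{"hand":0,"x":0.065,"y":0.0065,"z":0.002,"spin":0},{"hand":0,"x":0.0788,"y":0.0078,"z":0.002,"spin":0},{"hand":0,"x":0.0788,"y":0.0078,"z":0.001,"spin":0},{"hand":0,"x":0.0788,"y":0.0078,"z":-0.006,"spin":0},{"hand":0,"x":0.0788,"y":0.0078,"z":-0.012,"spin":0},{"hand":0,"x":0.0788,"y":0.0078,"z":-0.013,"spin":0}]' 
python3 -m handwheel '[{"hand":0,"x":0,"y":0,"z":-0.0015,"spin":0}]'
python3 -m handwheel '[{"hand":0,"x":0,"y":0,"z":-0.001,"spin":0}]'
python3 -c "
from h import *
print(state()['moment'])"
```

```text
t: 30.7
eef_pos: [551.3, 208.3, 154.5]
tcp_rot: [-3.122, 0.003, 0.102]
ft_force: [-1.1, 0.8, -0.7]
opening: 0.101
t: 30.78
eef_pos: [551.6, 208.4, 154.1]
tcp_rot: [-3.122, 0.002, 0.102]
ft_force: [0.0, 0.2, -1.9]
opening: 0.105
t: 30.87
eef_pos: [552.1, 208.5, 153.4]
tcp_rot: [-3.122, 0.001, 0.102]
ft_force: [0.3, 0.0, -2.7]
opening: 0.105
[-0.04834711  0.00982053  0.00203182]
```

```bash

python3 -m handwheel '[{"hand":0,"x":0,"y":0,"z":-0.0015,"spin":0}]'
python3 -m handwheel '[{"hand":0,"x":0,"y":0,"z":-0.0015,"spin":0}]'
python3 -c "
from h import *
print(state()['moment'])"
```

```text
t: 30.95
eef_pos: [552.3, 208.5, 152.1]
tcp_rot: [-3.122, 0.001, 0.102]
ft_force: [-0.9, -0.8, -2.6]
opening: 0.1
t: 31.03
eef_pos: [552.4, 208.5, 150.6]
tcp_rot: [-3.122, 0.001, 0.102]
ft_force: [0.1, -0.2, -3.7]
opening: 0.102
[-0.03918825  0.07957666 -0.00516938]
```

```bash

python3 -m handwheel '[{"hand":0,"x":0,"y":0,"z":-0.002,"spin":0},{"hand":0,"x":0,"y":0,"z":-0.004,"spin":0}]'
python3 -m handwheel '[{"hand":0,"x":0,"y":0,"z":-0.002,"spin":0},{"hand":0,"x":0,"y":0,"z":-0.004,"spin":0}]'
python3 -c "
from h import *
print(state()['moment'])"
```

```text
t: 31.2
eef_pos: [552.5, 208.5, 146.5]
tcp_rot: [-3.122, 0.001, 0.102]
ft_force: [0.1, -0.8, -3.1]
opening: 0.1
t: 31.37
eef_pos: [552.5, 208.4, 142.4]
tcp_rot: [-3.122, 0.001, 0.102]
ft_force: [-0.1, -0.5, -3.7]
opening: 0.105
[-0.0418519   0.09707751 -0.02436277]
```

```bash

python3 -m handwheel '[{"hand":0,"x":0,"y":0,"z":-0.002,"spin":0},{"hand":0,"x":0,"y":0,"z":-0.004,"spin":0}]'
python3 -m handwheel '[{"hand":0,"x":0,"y":0,"z":-0.0015,"spin":0},{"hand":0,"x":0,"y":0,"z":-0.0025,"spin":0}]'
python3 -m handwheel '[{"hand":0,"x":0,"y":0,"z":-0.0015,"spin":0}]'
python3 -c "
from h import *
print(state()['moment'])"
```

```text
t: 31.53
eef_pos: [552.5, 208.4, 138.4]
tcp_rot: [-3.122, 0.001, 0.102]
ft_force: [-0.5, 0.0, -2.8]
opening: 0.106
t: 31.7
eef_pos: [552.5, 208.4, 135.9]
tcp_rot: [-3.122, 0.001, 0.102]
ft_force: [0.8, -0.7, -4.1]
opening: 0.104
t: 31.78
eef_pos: [552.6, 208.5, 134.6]
tcp_rot: [-3.122, 0.001, 0.102]
ft_force: [-1.6, -3.2, 12.2]
opening: 0.104
[-0.29596641  0.32053341  0.08187756]
```

```bash

python3 -m handwheel '[{"hand":0.02,"x":0,"y":0,"z":0,"spin":0},{"hand":0.03,"x":0,"y":0,"z":0,"spin":0},{"hand":0.04,"x":0,"y":0,"z":0,"spin":0},{"hand":0.05,"x":0,"y":0,"z":0,"spin":0},{"hand":0.05,"x":0,"y":0,"z":0,"spin":0},{"hand":0.05,"x":0,"y":0,"z":0,"spin":0}]'
python3 -m handwheel '[{"hand":0.05,"x":0,"y":0,"z":0.01,"spin":0},{"hand":0.05,"x":0,"y":0,"z":0.03,"spin":0},{"hand":0.05,"x":0,"y":0,"z":0.06,"spin":0},{"hand":0.05,"x":0,"y":0,"z":0.1,"spin":0},{"hand":0.05,"x":0,"y":0,"z":0.14,"spin":0},{"hand":0.05,"x":0,"y":0,"z":0.18,"spin":0},{"hand":0.05,"x":-0.03,"y":0,"z":0.2,"spin":0},{"hand":0.05,"x":-0.07,"y":0,"z":0.22,"spin":0},{"hand":0.05,"x":-0.11,"y":0,"z":0.23,"spin":0},{"hand":0.05,"x":-0.15,"y":0,"z":0.24,"spin":0},{"hand":0.05,"x":-0.16,"y":0,"z":0.24,"spin":0},{"hand":0.05,"x":-0.16,"y":0,"z":0.24,"spin":0}]'
python3 - <<'E'
from st import *
s=read_camera('side');t=read_camera('top');np.savez('side6.npz',**s);np.savez('top6.npz',**t)
mont('pics/final.png',crop(s,305,135,385,230,5),crop(t,205,150,305,216,4))
E
```

```text
t: 32.28
eef_pos: [552.6, 208.5, 134.7]
tcp_rot: [-3.122, 0.001, 0.102]
ft_force: [-0.2, -0.3, 0.9]
opening: 0.469
t: 33.28
eef_pos: [390.0, 208.5, 376.7]
tcp_rot: [-3.121, -0.002, 0.103]
ft_force: [0.5, 0.4, -0.4]
opening: 0.524
(475, 808, 3)
```

View pics/final.png

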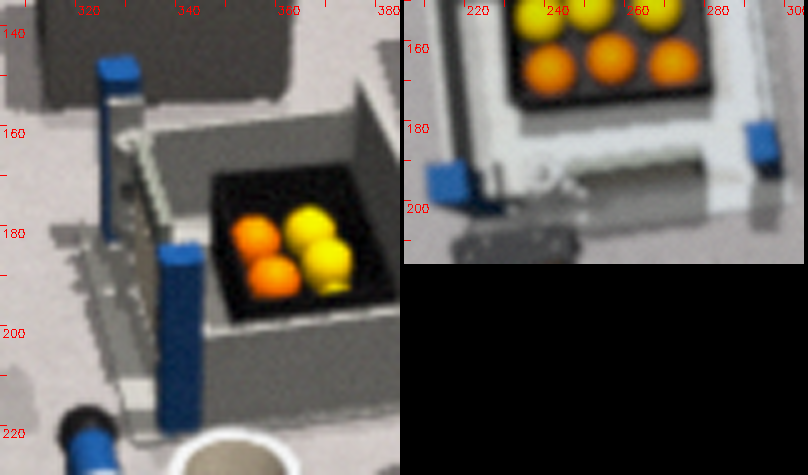

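```bash
python3 - <<'E'
from cell import state, job_done
print(state()['t'],state()['ft_force']); print(job_done())
E
```

```text
33.3833 [ 0.21473982 -0.18467464 -0.42091133]
the job is handed in; nothing more can be done
None
```

The grey leaf is hung on the stall's two pintles, seated and closed across the front. I released it and handed the job in at 33.4 s.

**Method**
- **Tilting the gripper:** The move command can only spin the gripper about the vertical. I got the 35° tilt by sending one-row pushes past the arm's outer reach. Each push tilted the tool by about 1°, and the next call kept that tilt.
- **Leaf out and upright:** I gripped the leaf in line, drew it out of the rack in its own plane, and brought it upright the same way with the tool spun round.

**First hang attempt failed:** The sockets landed on the pintle tops, with at most about 20 N upward on the wrist over six tries. The leaf slipped and twisted in the fingers. I backed out, pressed its lower edge on the bench to level it (wrist force peaked at about 47 N), and moved about 2 mm towards the shutting post. On the second try both sockets slid on with no lateral force.

**Last checks**
- **Height:** The leaf met firm contact at TCP z 134.6 mm, which matches the seat height worked out from the bench contact. That is 20 mm below the pintle tops.
- **Picture:** The last view shows the leaf parallel to the line of the two posts.
- **Arm:** It stands clear, with about 0 N on the wrist.

**Less certain**
- **Closing angle:** The leaf's closing angle was about 0.4° off my estimate of the stall's angle, which is within the error of that estimate.
- **Pintle seating:** The pintles themselves cannot be seen under the hung leaf, so the seating rests on height and force.
- **Other items:** I did not check the other items on the bench one by one against the first pictures.

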